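# Press the last cork home

### The arm

A 7-joint arm with a two-finger parallel gripper is mounted at the origin on a cart in front of the work surface, level with it; the furniture and walls round the work are solid. World frame = base frame: x ahead of the robot, y to its left, z up, the work surface at z = 0. Lengths are in mm, angles in rad, forces in N, time in s.
With the tool pointing down it reaches from about 425 to 1025 mm from the base axis. Payload 9.4 kg.
Tool frame: the origin (TCP) lies midway between the tips of the shut fingers; the grasp point (between the pads) lies 19 mm behind it (r.pinch_z is the distance from the TCP to the grasp point, in mm); z points along the fingers, y is the direction in which the jaws open and shut (so a half turn about z gives the same grasp; the last joint's range is limited). The gripper opens to 93 mm and grips with 3 to 60 N. Pads are 15 mm wide; open, the fingers measure 128 mm over their backs; the gripper's body (75 mm by 188 mm) begins 65 mm behind the grasp point.
Start: joints at [1.086, 0.599, -0.003, 1.599, 0.002, 0.943, -0.08], TCP at [287.518, -665.55, 218.618] pointing down, gripper open.
Joint ranges: [-2.57, 2.57], [-0.35, 1.97], [-1.29, 1.29], [0.11, 2.56], [-1.05, 4.19], [0.11, 1.86], [-2.63, 2.63]. Speed limits (rad/s): [2.22, 2.22, 3.01, 3.01, 3.14, 3.14, 3.14].

### API

Orientations are given as a unit quaternion [x, y, z, w].
In Python, from workcell import sensors, snapshot, calibration, job_done, r gives the robot as it stands.
- The arm moves only by the tool move_arm, never from a script. Its argument "moves" is a list of rows, each a list of 4 numbers: the shift along the tool's x, y, z in m, then the turn about the tool's z in rad. In form: [[dx, dy, dz, roll], ...]. A call has 1 to 20 rows; each row shifts and turns the commanded pose from where the row before left it, along the tool's axes as they then stand; what a row does not reach is not made up. A row lasts 1/8 s, in which the tool goes at most 62.5 mm and 10.7 degrees, less where a joint would pass 70% of its speed; a pose out of reach is approached as far as the arm can. A call with a gripper value outside its range is refused whole. "fingers" is the closure, from -1 (fully open) to 1 (shut), so that 0 is half open, set as the call begins (left out, the last holds). The fingers move at their own pace and stop on an object; "force" is the grip in N (left out, the last holds). Time passes only in rows, so rows that do not move let the fingers close. It gives the time, the measured TCP pose, the force and the opening at its end, in the units of the state.
- sensors.observe(): the state, without advancing time (a new reading comes with each control period).
- snapshot(name): name is "scene" or "side" or "wrist"; returns (picture, depth): 384x512x3 uint8, red, green, blue; 384x512 float32, mm along the optical axis (not along the pixel's ray), 0 where there is no reading.
- calibration(name): a dict with "vfov" (degrees; the focal length in pixels is half the picture's height over the tangent of half this angle, whatever the lens; pixels are square), "cx", "cy" (the principal point, pixels), "dist_coeffs" ([k1, k2, p1, p2, k3] as OpenCV has them; the pictures are not rectified), "position" and "rotation" of the camera in the world. Camera axes: x right, y down, z forward; pixel columns grow to the right and rows downward; lengths in mm; the calibration is good to about 2 mm. A picture is of the moment at which its call begins: read the wrist's pose just before it. calibration takes no time and is no camera call; for the wrist camera it gives the pose at the moment of the call.
- job_done(): hands the job in, once; it reports no verdict.
The state is a dict: "time_s": time; "joints": joint angles; "joint_vel": joint speeds; "joint_efforts": joint torques, N m; "tool_pos": TCP position; "eef_rot": TCP orientation; "wrist_force": force on the tool from outside, world axes, zero at the start; "torque": the same for the moment, N m; "gripper_width": opening from 0.0 (shut) to 1.0 (fully open).
Only numpy, scipy, OpenCV 4.12 (cv2) and the standard library are available. Lean on these libraries where they do the work, as an engineer would, in place of code of your own. Each camera call takes 0.05 s, during which the arm holds its last target.

### The job

One of the three spice jars in the wooden carrier still has its cork standing proud. Slide the carrier along the worktop, without lifting it, until that cork is squarely under the nose of the bench press, then press the lever down until you feel the cork seat firmly below the glass lip, and let the lever come back up. Do not force the lever once the cork has seated, nor if the nose lands on the glass, or the jar will break; leave all three jars standing in the carrier and do not disturb the other things on the worktop.

Things in the scene. Friction and masses are not known exactly. Their poses are not given: they have to be found in the camera images.
- carrier: wooden block 100 (x) x 232 (y) x 36 mm high, about 0.85 kg with its jars, lying loose on the worktop; three round pockets 26 mm deep in a row along its y axis at y = -68, 0, +68 mm. Origin: centre of its underside; z up. Too wide to grip: push its side faces.
- jar_proud: the jar to finish: round clear glass jar, 50 mm diameter, 76 mm tall, neck 35 mm outside, standing in one of the three pockets (its foot 10 mm above the worktop, its lip at 86 mm, the pocket leaves it about 0.8 mm of play all round); its cork stands 8 to 12 mm above the lip. Origin: centre of its underside; z up
- jar_proud_mouth (a point): centre of that jar's mouth, level with the lip; the mouth is 24 mm wide. The nose clears the glass when it is within about 5 mm of this centre
- cork (a joint): how far the proud jar's cork has been driven (m): 0 = 12 mm proud of the lip, 0.012 = flush, 0.016 = home, seated on the shoulder inside the neck 4 mm below the lip. It moves only under about 24 N, and stops dead at its seat
- cork_top (a point): centre of the top of that cork (23 mm diameter)
- jar_b: a like jar in another pocket, its cork already 4 mm below the lip. Origin: centre of its underside
- jar_c: a like jar in the remaining pocket, its cork already 4 mm below the lip. Origin: centre of its underside
- press: grey bench press bolted to the worktop. Origin: on the worktop straight under the ram; its x axis points back to its column (foot plate from 70 mm, column from 88 mm behind the ram axis). The arm over the work is 40 mm wide, from 124 mm up, and ends 19 mm in front of the ram axis. The lever swings in its y-z plane over the ram: pivot at y = +65 mm, z = 200 mm, grip out to -y. Place and turn vary
- press_nose (a point): centre of the flat lower end of the steel ram, 14 mm diameter, 112 mm above the worktop at rest; it can go straight down 34 mm, further than the cork needs (30 mm), so it is stopped by feel
- press_lever (a joint): lever angle (rad): 0 = up at rest, 0.53 = its lower stop, beyond the cork's seat; a spring lifts it (1.5 to 3 N at the grip). The nose moves 65 mm per rad; 1 N at the grip gives 3.6 N at the nose; driving the cork takes about 10 N at the grip, 30 N breaks the jar. Nose meets the cork at 0.21 to 0.28; a stop at 0.40 to 0.44 means it stands on the glass lip, at 0.46 that the cork is home
- press_grip (a point): top of the black lever grip (25 mm thick, 99 mm long) at its middle part, 235 mm from the pivot and about 165 mm from the ram; 273 mm high at rest, about 165 mm when the cork is home; push straight down here
- mug: cream mug, 98 mm tall, right front; bystander
- fish_tin: flat round tin, 86 mm diameter, 40 mm tall, right rear; bystander
- match_box: small dark box 37x58x21 mm, right of the carrier; bystander
- spice_jar: spice jar with a lid, 46 mm diameter, 106 mm tall, left front; bystander
- tumbler: glass tumbler, 77 mm diameter, 94 mm tall, left; bystander
- press_ram: the steel ram itself, a round bar 14 mm in diameter. Origin: centre of its lower end, as press_nose
There are look-alikes about, which are no part of the job. What is shaped like the jar_c but blue or purple is not meant.

How it is judged (in metres and radians):
On the way, in this order (a step that is already met when the one before it is completed fails the run):
1. the proud cork is brought to rest under the raised nose of the press (horizontal distance between press_nose and jar_proud_mouth below 0.006 m and linear speed of carrier below 0.01 m/s and value of joint press_lever below 0.1 rad), for 0.2 s.
2. the lever is brought down and the press drives the cork to its seat below the lip (horizontal distance between press_nose and jar_proud_mouth below 0.006 m and value of joint press_lever above 0.42 rad and value of joint cork above 0.0145 m), for 0.1 s.
At the end, for the whole second after the job is handed in: The cork is at least 2.5 mm below the lip (joint over 0.0145), the lever is back up (under 0.06 rad), the carrier lies flat and still on the worktop, and all three jars stand upright in its pockets (value of joint cork above 0.0145 m and value of joint press_lever below 0.06 rad and height (world z) of carrier below 0.004 m and angle between carrier's own z axis and vertical below 0.05 rad and linear speed of carrier below 0.01 m/s and z of each of jar_proud, jar_b, jar_c in the frame of carrier below 0.016 m and horizontal distance between each of jar_proud, jar_b, jar_c and carrier below 0.076 m and angle between each of jar_proud, jar_b, jar_c's own z axis and vertical below 0.1 rad); the robot touches nothing.
It fails at once if the press nose bears on a jar or its cork with more than 110 N, which breaks it (contact force between press_ram and jar_proud above 110 N or contact force between press_ram and jar_b above 110 N or contact force between press_ram and jar_c above 110 N).
It fails at once if the carrier is lifted or tipped off the worktop (height (world z) of carrier above 0.015 m or angle between carrier's own z axis and vertical above 0.15 rad).
It fails at once if a bystander is moved more than 30 mm or tipped over (distance of any of mug, fish_tin, match_box, spice_jar, tumbler from where it was at the start of the episode above 0.03 m or angle between any of mug, fish_tin, match_box, spice_jar, tumbler's own z axis and vertical above 0.4 rad).
It also fails if it takes over 72 s, if anything falls off the work surface, if the arm or the gripper's body presses on something with over 40 N, if the wrist force passes 120 N, or if a joint passes its speed limit or range.

## Working session

There is one attempt and no reset: what is moved stays moved. The work goes in short steps, Python scripts to look and compute and a tool call to move; the robot and the scene stay as the last step left them, time stands still between calls to the robot, and variables do not carry over. Pictures are saved under pics/ and viewed, and the job is handed in when it is done.

Besides the shell and the picture viewer there is one more tool, called after "Request:" as a command line: name --pt "numbers of a row" for each row, then --argument value for the rest. move_arm: Moves the arm, as the interface text tells. Its arguments: {"type":"object","properties":{"moves":{"type":"array","items":{"type":"array","items":{"type":"number"}}},"fingers":{"type":"number"},"force":{"type":"number"}},"required":["moves"]}

```bash
ls; mkdir -p pics; cat > h.py <<'E'
import numpy as np, cv2
from workcell import sensors, snapshot, calibration, job_done, r
def K(c):
    f=192/np.tan(np.radians(c['vfov'])/2); return np.array([[f,0,c['cx']],[0,f,c['cy']],[0,0,1]])
def Rm(c):
    R=np.array(c['rotation'],float)
    if R.size==9: return R.reshape(3,3)
    from scipy.spatial.transform import Rotation as Ro
    return Ro.from_quat(R).as_matrix()
def ray(c,uv):
    p=cv2.undistortPoints(np.array(uv,float).reshape(-1,1,2),K(c),np.array(c['dist_coeffs'],float)).reshape(-1,2)
    return np.c_[p,np.ones(len(p))]@Rm(c).T
def plane(c,uv,z):
    d=ray(c,uv);o=np.array(c['position'],float); return o+d*((z-o[2])/d[:,2])[:,None]
def proj(c,P):
    R=Rm(c); rv=cv2.Rodrigues(R.T)[0]; t=-R.T@np.array(c['position'],float)
    return cv2.projectPoints(np.array(P,float).reshape(-1,1,3),rv,t,K(c),np.array(c['dist_coeffs'],float))[0].reshape(-1,2)
def pts(c,depth):
    v,u=np.mgrid[0:384,0:512]; d=ray(c,np.c_[u.ravel(),v.ravel()])
    return (np.array(c['position'])+d*depth.reshape(-1,1)).reshape(384,512,3)
def save(n,im,crop=None,s=1):
    if crop: x0,y0,x1,y1=crop; im=im[y0:y1,x0:x1]
    cv2.imwrite('pics/'+n+'.png',cv2.resize(im[:,:,::-1],None,fx=s,fy=s,interpolation=cv2.INTER_CUBIC))
E
python3 - <<'E'
from h import *
print(sensors.observe())
for n in ['scene','side','wrist']:
    c=calibration(n);print(n,c)
    im,d=snapshot(n);np.savez('/tmp/'+n+'0.npz',im=im,d=d);save(n+'0',im,s=1.5)
E
```

```text
pics
{'time_s': 0.0, 'joints': array([ 1.08631759,  0.60010503, -0.00254612,  1.60010995,  0.00178957,
        0.94287122, -0.07979561]), 'joint_vel': array([-7.07229899e-04,  5.36973625e-04,  3.96567855e-04,  1.03663150e-03,
        6.23373905e-04, -5.08421320e-04,  5.17335323e-05]), 'joint_efforts': array([-1.57398827e-04, -7.65071940e+01,  1.49690945e+00, -2.52353382e+01,
       -5.24831156e-02,  1.68729841e-02,  1.58659673e-04]), 'tool_pos': array([ 287.31701253, -665.12700221,  217.78154696]), 'eef_rot': array([ 9.79280212e-01,  2.02508544e-01, -2.12932649e-04, -7.14600338e-04]), 'wrist_force': array([ 0.56517859, -0.31056701,  0.19275134]), 'torque': array([ 0.01215238, -0.00778003, -0.01693765]), 'gripper_width': 0.9996767883517185}
scene {'vfov': 50.162708330722985, 'cx': 254.60406820799352, 'cy': 189.41903341685344, 'dist_coeffs': array([-0.03413773,  0.        ,  0.        ,  0.        ,  0.        ]), 'position': array([-291.62073884, -675.92825181,  821.73121684]), 'rotation': array([ 0.80700036, -0.30348134,  0.18652473, -0.47101807])}
side {'vfov': 45.52237719078432, 'cx': 258.5784093158354, 'cy': 192.6266561323513, 'dist_coeffs': array([-0.11781213,  0.        ,  0.        ,  0.        ,  0.        ]), 'position': array([  46.90793247, 1015.50439468,  973.33429945]), 'rotation': array([-0.21883907,  0.87634089, -0.41719288,  0.10043011])}
wrist {'vfov': 64.97472550809304, 'cx': 251.81448309765102, 'cy': 189.82530993717413, 'dist_coeffs': array([-0.04009026,  0.        ,  0.        ,  0.        ,  0.        ]), 'position': array([ 361.82854527, -633.63048613,  383.93984762]), 'rotation': array([ 0.82678964, -0.54341479, -0.0803021 ,  0.12112324])}
```

View pics/scene0.png

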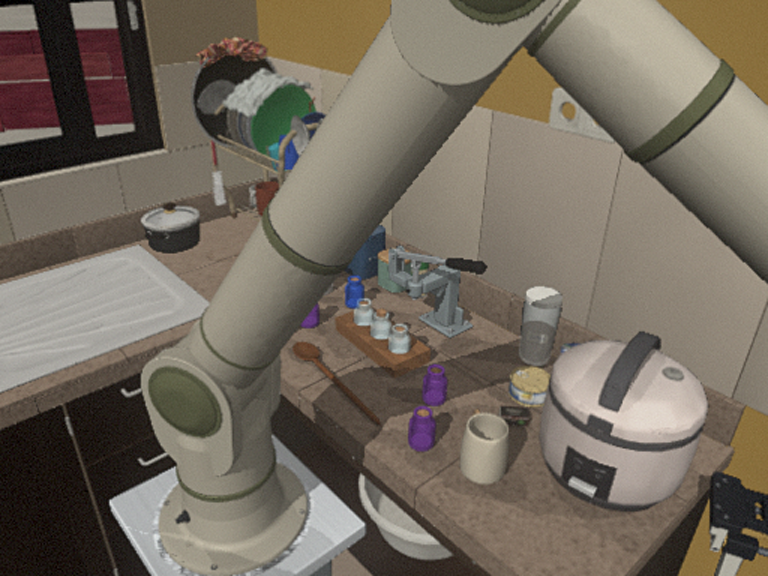

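View pics/side0.png

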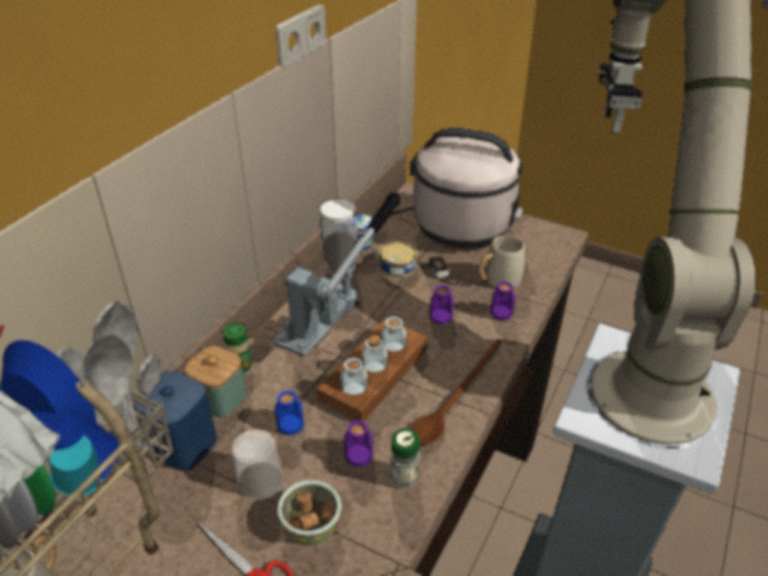

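View pics/wrist0.png

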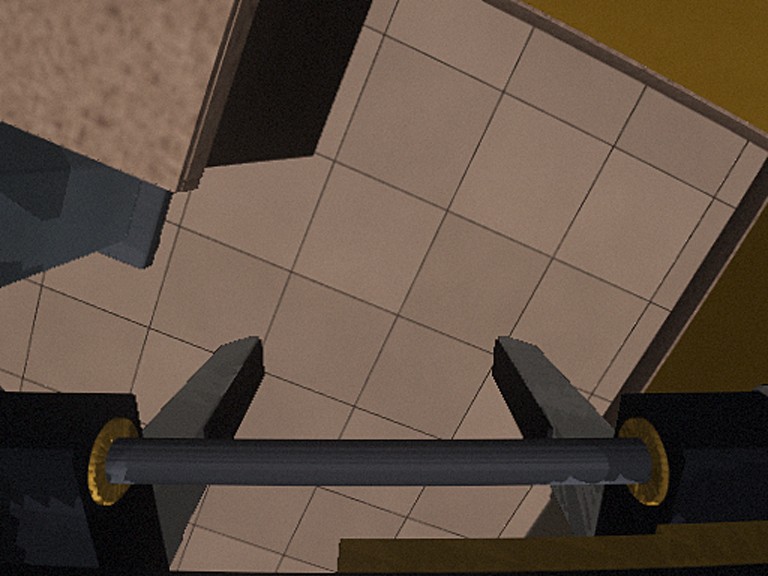

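```bash
python3 - <<'E'
from h import *
a=np.load('/tmp/scene0.npz')['im'];b=np.load('/tmp/side0.npz')['im']
s=cv2.resize(a[155:255,205:335],(780,600),interpolation=cv2.INTER_CUBIC);t=cv2.resize(b[125:285,180:300],(600,800)[::1],interpolation=cv2.INTER_CUBIC)
cv2.imwrite('pics/c1.png',s[:,:,::-1]);cv2.imwrite('pics/c2.png',cv2.resize(b[120:280,180:300],(450,600),interpolation=cv2.INTER_CUBIC)[:,:,::-1])
E
```

```text
(no output)
```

View pics/c1.png

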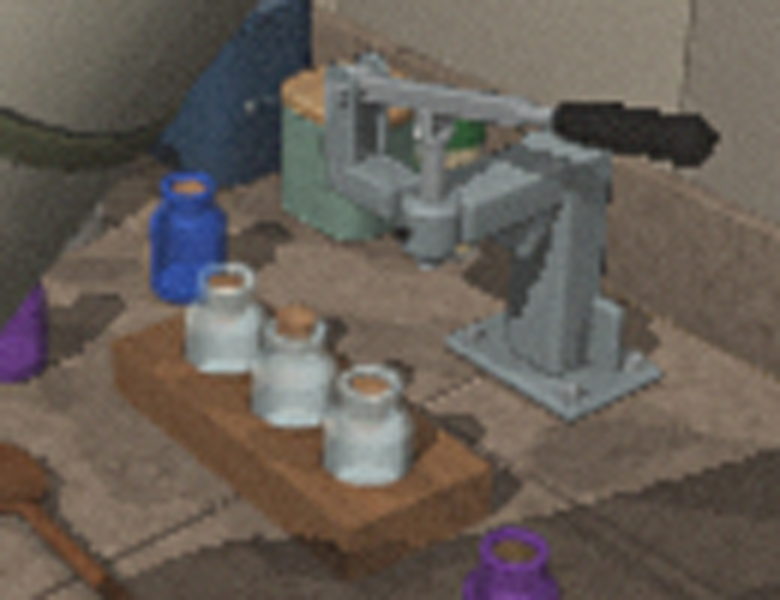

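View pics/c2.png

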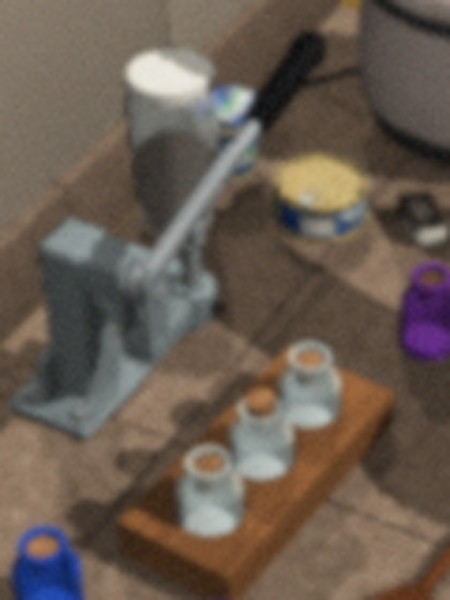

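The middle jar (scene crop ≈(297,320), full ≈(254,208)) is the one with a proud cork. Its two neighbours have sunk corks, and the blue and purple jars are look-alikes standing outside the carrier. Next I measure.

```bash
python3 - <<'E'
from h import *
for n in ['scene','side']:
    z=np.load(f'/tmp/{n}0.npz');im=z['im'];d=z['d'];c=calibration(n);P=pts(c,d)
    hsv=cv2.cvtColor(im,cv2.COLOR_RGB2HSV)
    x,y,zz=P[...,0],P[...,1],P[...,2]
    roi=(d>0)
    u,v=np.meshgrid(np.arange(512),np.arange(384))
    box=(u>215)&(u<295)&(v>200)&(v<255) if n=='scene' else (u>205)&(u<290)&(v>210)&(v<282)
    wood=box&(hsv[...,0]<15)&(hsv[...,1]>115)
    top=wood&(zz>29)&(zz<44)
    m=cv2.morphologyEx(top.astype(np.uint8),cv2.MORPH_OPEN,np.ones((2,2)))
    q=P[m>0]; print(n,'wood top',m.sum(),q.mean(0),'z',np.median(q[:,2]))
    rect=cv2.minAreaRect(q[:,:2].astype(np.float32));print(rect,cv2.boxPoints(rect))
    if n=='scene': gb=(u>260)&(u<325)&(v>160)&(v<227)
    else: gb=(u>180)&(u<245)&(v>150)&(v<240)
    g=gb&(hsv[...,1]<70)&(zz>115)
    q=P[g]; print('press high',g.sum(),q.min(0),q.max(0))
    k=gb|(u>240)&(u<330)&(v>125)&(v<190)
    k=k&(im.max(2)<60)&(zz>200)&(zz<340); q=P[k];print('black',k.sum(),q.mean(0),q.min(0),q.max(0))
    ov=im.copy(); ov[m>0]=[0,255,0]; ov[k]=[255,0,0]
    save('ov_'+n,ov,(190,130,345,262),5)
E
```

```text
scene wood top 445 [468.49946425 159.11652299  41.02963082] z 36.25318479890791
((172.20680236816406, -234.71026611328125), (1264.994384765625, 197.5515899658203), 52.445030212402344) [[-291.6207  -675.92834]
 [-135.00793 -796.34045]
 [ 636.0343   206.50781]
 [ 479.42154  326.91992]]
press high 1594 [-291.62073884 -675.92825181  115.00625931] [795.26534859 378.33032251 821.73121684]
black 196 [563.77625799  20.03535476 262.34008955] [555.95949072 -20.83722826 239.0155552 ] [582.05207847  73.70923147 279.88000574]
side wood top 1034 [482.84426694 231.14237645  36.66191732] z 36.080629684868086
((339.8482971191406, 575.0952758789062), (195.55198669433594, 1039.642333984375), 22.977460861206055) [[  46.90793 1015.5044 ]
 [ 452.75208   58.3488 ]
 [ 632.7887   134.68616]
 [ 226.94452 1091.8418 ]]
press high 1784 [ 46.90793247 -71.59718795 115.11583083] [ 792.91227664 1015.50439468  973.33429945]
black 231 [567.04871629  34.68225057 263.60224897] [555.78357101 -13.65056432 240.74115312] [584.31002468  82.01743358 280.81713942]
```

View pics/ov_scene.png

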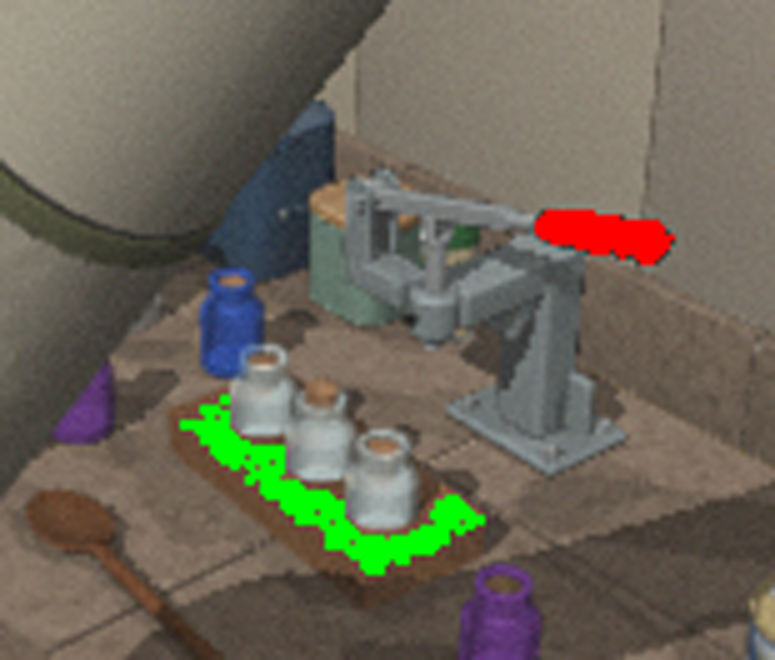

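View pics/ov_side.png

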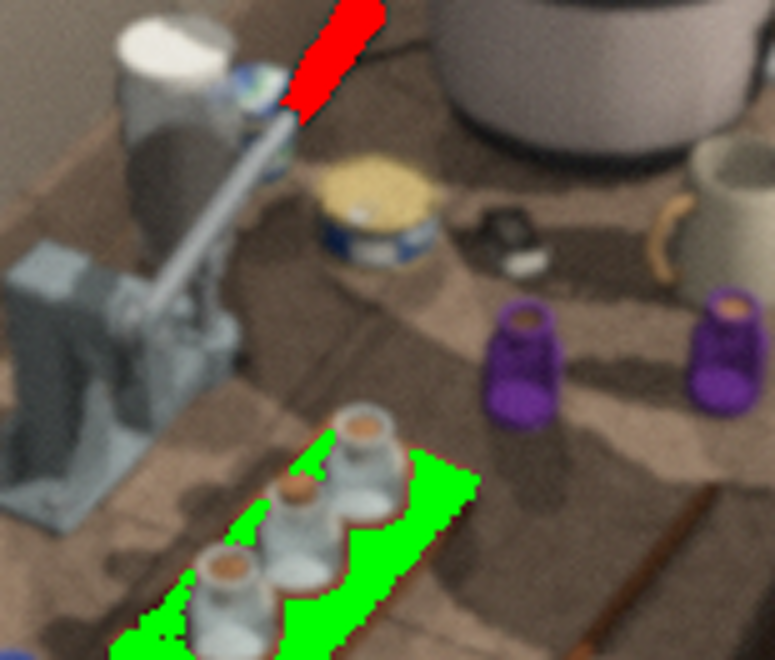

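```bash
python3 - <<'E'
from h import *
allp={}
for n in ['scene','side']:
    z=np.load(f'/tmp/{n}0.npz');im=z['im'];d=z['d'];c=calibration(n);P=pts(c,d)
    hsv=cv2.cvtColor(im,cv2.COLOR_RGB2HSV); zz=P[...,2]
    u,v=np.meshgrid(np.arange(512),np.arange(384))
    box=(u>215)&(u<295)&(v>200)&(v<255) if n=='scene' else (u>205)&(u<290)&(v>210)&(v<282)
    top=box&(hsv[...,0]<15)&(hsv[...,1]>115)&(zz>29)&(zz<42)&(d>0)
    m=cv2.morphologyEx(top.astype(np.uint8),cv2.MORPH_OPEN,np.ones((2,2)))
    q=P[(m>0)&(d>0)]; q=q[(abs(q[:,0]-480)<200)]
    rect=cv2.minAreaRect(q[:,:2].astype(np.float32));print(n,rect,cv2.boxPoints(rect).round())
    al=(P[...,0]>300)&(P[...,0]<800)&(P[...,1]>-300)&(P[...,1]<500)&(d>0)
    g=al&(zz>60)&(zz<320); q=P[g]
    allp[n]=P[al]
    # handle fit
    k=al&(im.max(2)<60)&(zz>225)&(zz<300); q=P[k]; q=q[(q[:,0]>540)&(q[:,0]<600)]
    mu=q.mean(0);dd=np.linalg.svd(q-mu)[2][0]; t=(q-mu)@dd;print('handle',mu,dd,mu+dd*t.min(),mu+dd*t.max())
# top map raster of heights
A=np.vstack(list(allp.values()))
H=np.zeros((400,400))
ix=((800-A[:,0])/1.25).astype(int);iy=((500-A[:,1])/2).astype(int)
np.maximum.at(H,(ix.clip(0,399),iy.clip(0,399)),A[:,2].clip(0,320))
cm=cv2.applyColorMap((H/320*255).astype(np.uint8),cv2.COLORMAP_TURBO)
cm=cv2.resize(cm,(800,500*1),interpolation=cv2.INTER_NEAREST)
for yy in range(-300,500,100): cv2.putText(cm,str(yy),(500-yy,12),0,.4,(255,255,255));cv2.line(cm,(500-yy,0),(500-yy,500),(90,90,90),1)
for xx in range(300,800,100): cv2.putText(cm,str(xx),(0,800-xx),0,.4,(255,255,255));cv2.line(cm,(0,800-xx),(800,800-xx),(90,90,90),1)
cv2.imwrite('pics/map.png',cm)
E
```

```text
scene ((487.7671813964844, 193.28021240234375), (99.35638427734375, 229.94482421875), 1.2901643514633179) [[436. 307.]
 [441.  77.]
 [540.  79.]
 [535. 309.]]
handle [563.77625799  20.03535476 262.34008955] [ 0.01061927 -0.97051476  0.24080765] [563.1831715   74.23861853 248.89097896] [564.20476464 -19.12665421 272.05710939]
side ((496.67706298828125, 188.55136108398438), (267.2923889160156, 99.12224578857422), 84.6435317993164) [[435.  60.]
 [534.  51.]
 [558. 317.]
 [460. 326.]]
handle [567.04871629  34.68225057 263.60224897] [ 0.00727653  0.96187364 -0.27339741] [566.69495877 -12.08043057 276.89380343] [567.3989283   80.97625485 250.44390852]
```

View pics/map.png

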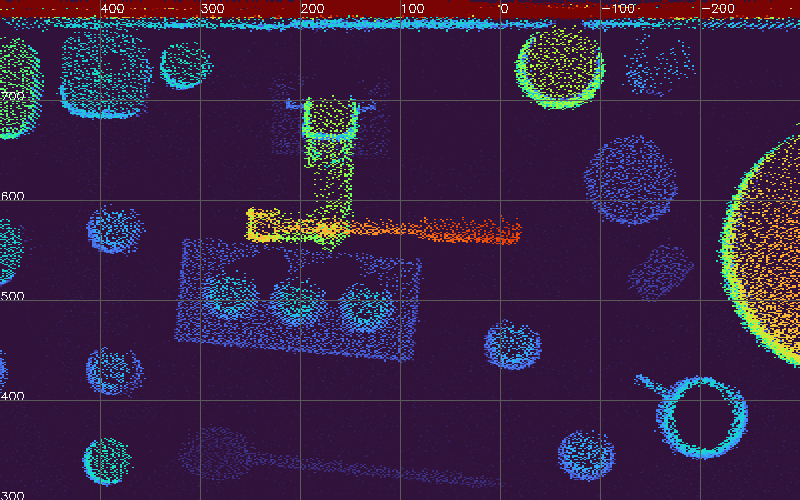

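```bash
python3 - <<'E'
from h import *
from scipy.spatial.transform import Rotation as Ro
o=sensors.observe();c=calibration('wrist');T=Ro.from_quat(o['eef_rot']).as_matrix()
print('cam pos in tool',T.T@(np.array(c['position'])-o['tool_pos']),'axes (cols x,y,z) in tool\n',(T.T@Rm(c)).round(3)); print(T.round(3))
c=calibration('scene');print(plane(c,[[276,199]],112),plane(c,[[254.3,208]],98))
# press points
z=np.load('/tmp/side0.npz');P=pts(calibration('side'),z['d']);z2=np.load('/tmp/scene0.npz');P2=pts(c,z2['d'])
A=np.vstack([P.reshape(-1,3),P2.reshape(-1,3)])
def sel(x0,x1,y0,y1,z0,z1): return A[(A[:,0]>x0)&(A[:,0]<x1)&(A[:,1]>y0)&(A[:,1]<y1)&(A[:,2]>z0)&(A[:,2]<z1)]
q=sel(540,720,100,270,112,180)
for x in range(540,720,10):
    s=q[(q[:,0]>=x)&(q[:,0]<x+10)]
    if len(s)>5: print(x,len(s),np.percentile(s[:,1],[1,50,99]).round(),np.percentile(s[:,2],[1,99]).round())
q=sel(540,600,-30,270,185,300)
for y in range(-30,270,20):
    s=q[(q[:,1]>=y)&(q[:,1]<y+20)]
    if len(s)>5: print('y',y,len(s),np.percentile(s[:,0],[2,50,98]).round(),np.percentile(s[:,2],[1,99]).round())
E
```

```text
cam pos in tool [  80.84388184    0.36373779 -166.08994351] axes (cols x,y,z) in tool
 [[-0.    -0.958 -0.287]
 [ 1.    -0.     0.   ]
 [-0.    -0.287  0.958]]
[[ 0.918  0.397 -0.001]
 [ 0.397 -0.918  0.001]
 [-0.    -0.001 -1.   ]]
[[575.41257569 170.18219861 112.        ]] [[495.20811863 191.33386693  98.        ]]
550 76 [160. 175. 241.] [128. 174.]
560 353 [154. 210. 251.] [127. 179.]
570 131 [152. 180. 252.] [116. 179.]
580 140 [149. 229. 253.] [133. 180.]
590 57 [148. 165. 250.] [130. 175.]
600 26 [149. 154. 185.] [130. 161.]
610 28 [148. 154. 183.] [132. 160.]
620 44 [147. 160. 185.] [131. 160.]
630 65 [146. 167. 194.] [114. 160.]
640 99 [149. 175. 194.] [113. 160.]
650 97 [146. 173. 192.] [115. 161.]
660 121 [144. 173. 195.] [113. 162.]
670 101 [144. 175. 197.] [113. 162.]
680 87 [143. 175. 196.] [114. 160.]
690 80 [144. 185. 195.] [115. 161.]
700 11 [151. 190. 192.] [117. 158.]
y -30 50 [557. 566. 582.] [256. 279.]
y -10 95 [556. 563. 579.] [255. 280.]
y 10 94 [559. 563. 579.] [249. 274.]
y 30 93 [558. 564. 580.] [244. 270.]
y 50 88 [559. 565. 581.] [240. 263.]
y 70 65 [562. 568. 582.] [238. 258.]
y 90 50 [566. 570. 577.] [229. 247.]
y 110 62 [566. 569. 580.] [224. 243.]
y 130 61 [566. 571. 580.] [219. 238.]
y 150 99 [563. 571. 582.] [189. 234.]
y 170 102 [564. 570. 580.] [186. 227.]
y 190 65 [568. 572. 579.] [202. 223.]
y 210 90 [560. 572. 590.] [186. 218.]
y 230 174 [559. 569. 590.] [185. 220.]
y 250 29 [561. 574. 589.] [186. 210.]
```

```bash
python3 - <<'E'
from h import *
a=np.load('/tmp/scene0.npz')['im']
c=calibration('scene')
x0,y0=225,160;S=8
im=cv2.resize(a[y0:y0+70,x0:x0+95],None,fx=S,fy=S,interpolation=cv2.INTER_CUBIC)
def circ(P,rad,col):
    t=np.linspace(0,2*np.pi,40);p=proj(c,np.c_[P[0]+rad*np.cos(t),P[1]+rad*np.sin(t),np.full(40,P[2])])
    for q in (p-[x0,y0]+.5)*S: cv2.circle(im,tuple(q.astype(int)),1,col,-1)
circ((574,171,112),7,(255,0,0));circ((574,171,200),7,(255,255,0))
circ((496,192,98),11.5,(0,255,0));circ((496,192,86),17.5,(0,0,255))
cv2.imwrite('pics/n.png',im[:,:,::-1])
E
```

```text
(no output)
```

View pics/n.png

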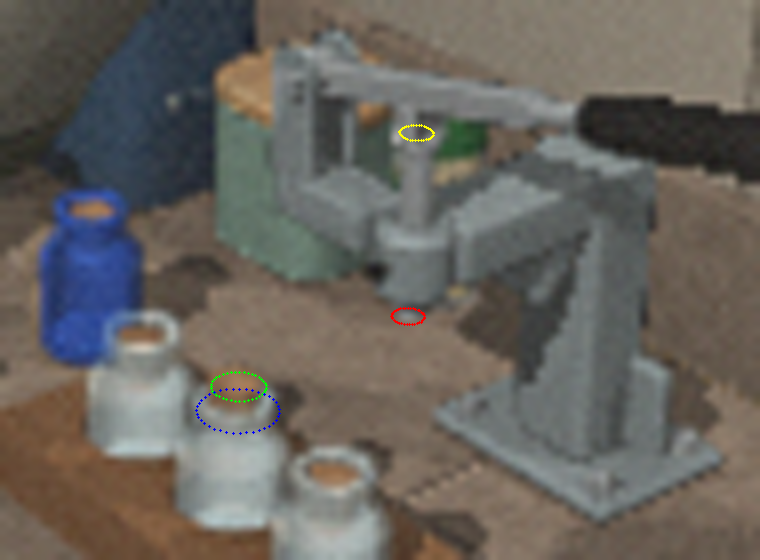

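```bash
cat >> h.py <<'E'
from scipy.spatial.transform import Rotation as Ro
def tool():
    o=sensors.observe();T=Ro.from_quat(o['eef_rot']).as_matrix();return np.array(o['tool_pos']),np.arctan2(T[1,0],T[0,0])
def rows(wps,vmax=58,wmax=.18,start=None):
    """wps: (x,y,z,yaw_world). tool z down; roll + = yaw -"""
    p,yw=start if start is not None else tool(); out=[]
    p=np.array(p,float)
    for w in wps:
        t=np.array(w[:3],float);n=int(max(1,np.ceil(np.linalg.norm(t-p)/vmax),np.ceil(abs(w[3]-yw)/wmax)))
        for i in range(n):
            rem=n-i; s=(t-p)/rem; dyw=(w[3]-yw)/rem
            c_,s_=np.cos(yw),np.sin(yw)
            d=np.array([c_*s[0]+s_*s[1], s_*s[0]-c_*s[1], -s[2]])
            row=np.r_[(d/1000).round(4),round(-dyw,3)]
            out.append(row.tolist())
            d=row[:3]*1000;p=p+[c_*d[0]+s_*d[1], s_*d[0]-c_*d[1], -d[2]];yw-=row[3]
    print(len(out),out,'end',p.round(1),round(yw,3)); return out
E
python3 - <<'E'
from h import *
print(tool())
rows([(560,-300,420,np.radians(80)),(520,80,400,np.radians(150)),(430,200,330,np.radians(175.6))])
E
```

```text
(array([ 287.39670965, -665.23067639,  217.96849259]), np.float64(0.40787742676767386))
19 [[0.0439, -0.0252, -0.0224, -0.11], [0.0464, -0.0203, -0.0225, -0.11], [0.0484, -0.015, -0.0224, -0.11], [0.0497, -0.0097, -0.0225, -0.11], [0.0505, -0.0041, -0.0224, -0.11], [0.0506, 0.0014, -0.0225, -0.11], [0.0501, 0.007, -0.0224, -0.109], [0.0491, 0.0124, -0.0225, -0.11], [0.0475, 0.0177, -0.0224, -0.109], [0.0525, -0.0151, 0.0029, -0.175], [0.0543, -0.0057, 0.0028, -0.175], [0.0544, 0.0038, 0.0029, -0.174], [0.053, 0.0132, 0.0028, -0.175], [0.0498, 0.0222, 0.0029, -0.174], [0.0453, 0.0305, 0.0028, -0.175], [0.0392, 0.0379, 0.0029, -0.174], [0.046, 0.0197, 0.0233, -0.149], [0.0426, 0.0262, 0.0233, -0.149], [0.0382, 0.0323, 0.0234, -0.149]] end [430. 200. 330.] 3.065
```

Request:
move_arm --pt "0.044 -0.025 -0.0225 -0.11" --pt "0.046 -0.02 -0.0225 -0.11" --pt "0.048 -0.015 -0.0225 -0.11" --pt "0.05 -0.01 -0.0225 -0.11" --pt "0.0505 -0.004 -0.0225 -0.11" --pt "0.0505 0.0015 -0.0225 -0.11" --pt "0.05 0.007 -0.0225 -0.11" --pt "0.049 0.0125 -0.0225 -0.11" --pt "0.0475 0.0175 -0.0225 -0.11" --pt "0.0525 -0.015 0.003 -0.175" --pt "0.0545 -0.0055 0.003 -0.175" --pt "0.0545 0.004 0.003 -0.175" --pt "0.053 0.013 0.003 -0.175" --pt "0.05 0.022 0.003 -0.175" --pt "0.045 0.0305 0.003 -0.175" --pt "0.039 0.038 0.003 -0.175" --pt "0.046 0.0195 0.023 -0.15" --pt "0.0425 0.026 0.023 -0.15" --pt "0.038 0.032 0.023 -0.15" --fingers -1

```text
time_s: 2.52
tool_pos: [427.1, 198.6, 330.5]
eef_rot: [0.032, 0.999, -0.0, 0.0]
wrist_force: [0.6, 0.2, -0.7]
gripper_width: 0.999
```

```bash
python3 - <<'E'
from h import *
print(tool(),sensors.observe()['joints'].round(2),sensors.observe()['time_s'])
c=calibration('wrist');im,d=snapshot('wrist');save('w1',im,s=1.5);np.savez('/tmp/w1.npz',im=im,d=d,pos=c['position'],rot=c['rotation'])
im,d=snapshot('scene');save('s1',im,s=1.5);np.savez('/tmp/s1.npz',im=im,d=d)
E
```

```text
(array([427.14535815, 198.59431477, 330.48988223]), np.float64(3.0774807086499525)) [ 0.16  0.25 -0.88  1.98  0.23  1.01  0.68] 2.525
```

View pics/w1.png

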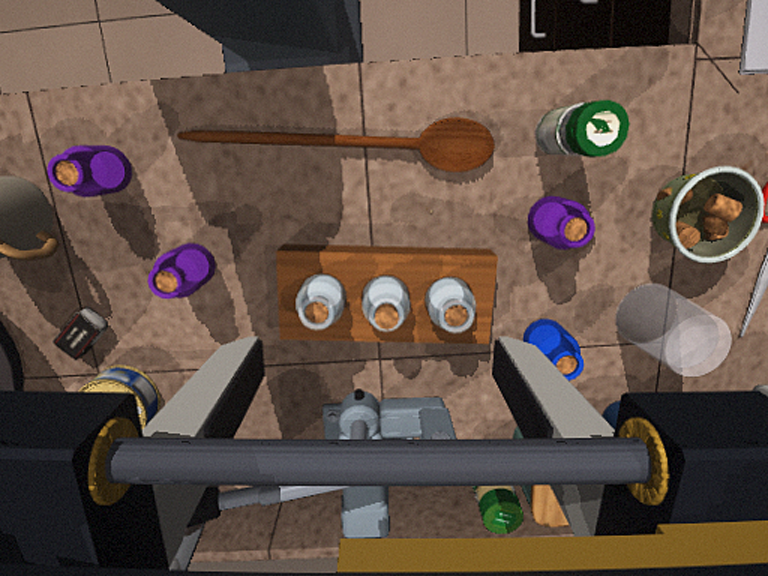

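View pics/s1.png

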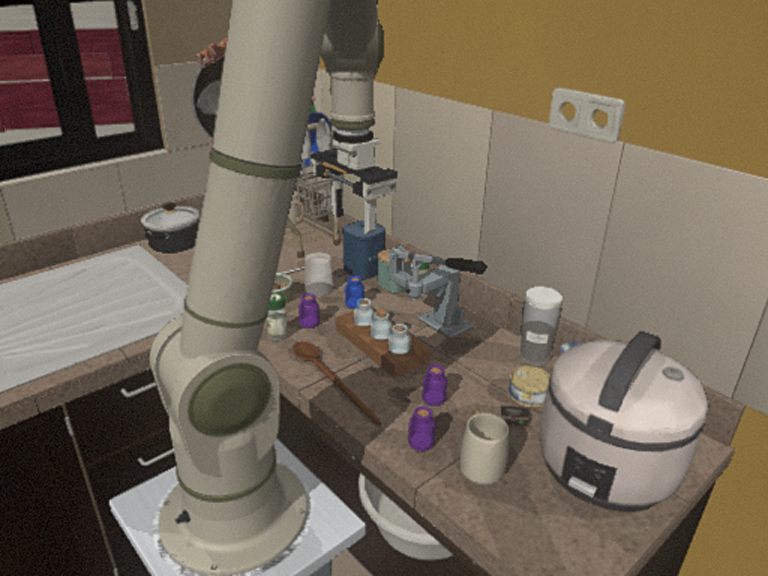

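```bash
python3 - <<'E'
from h import *
im=np.load('/tmp/w1.npz')['im']
save('w1c',im,(180,158,335,265),5)
save('w1n',im,(205,250,310,320),7.5)
E
```

```text
(no output)
```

View pics/w1c.png

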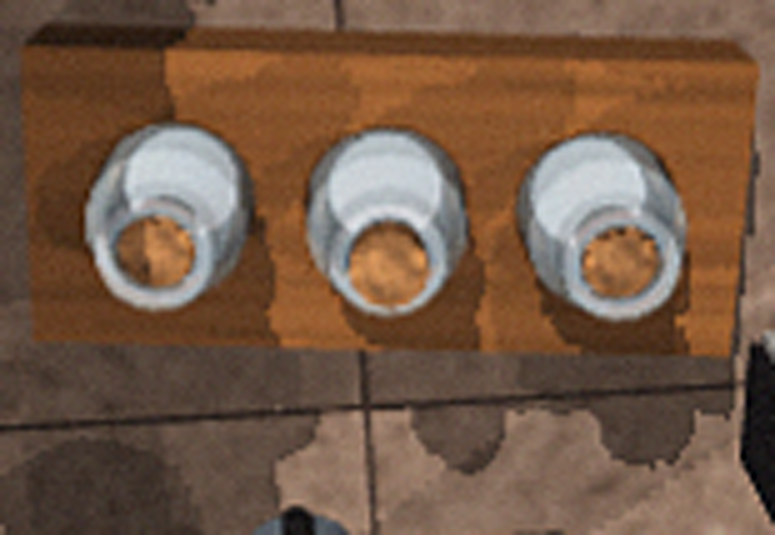

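View pics/w1n.png

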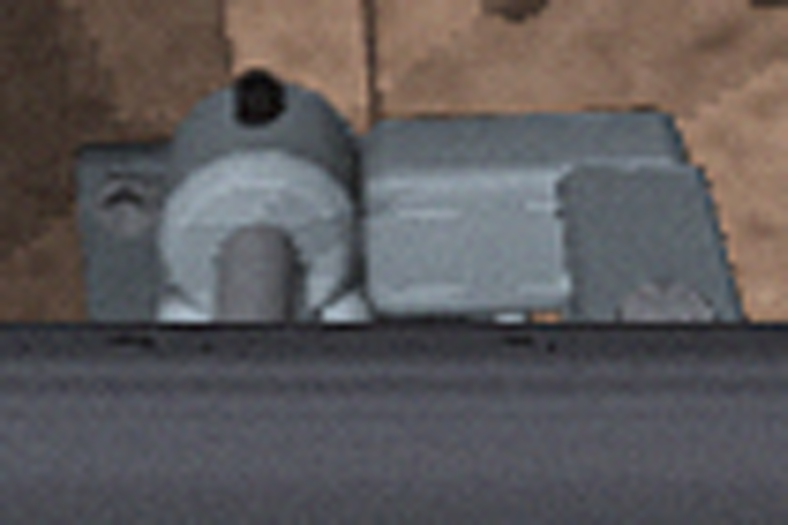

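```bash
python3 - <<'E'
from h import *
W=np.load('/tmp/w1.npz');c=calibration('wrist');c['position']=W['pos'];c['rotation']=W['rot'];d=W['d'];P=pts(c,d);im=W['im']
for (U,V) in [(170,200),(185,240),(205,270),(258,125),(258,170),(340,260),(320,140),(600,140),(450,240)]:
    u=int(205+U/7.5);v=int(250+V/7.5);print((U,V),P[v,u].round(1))
# boss top circle
def f(n,U,V,x0,y0,s): return [x0+(U+.5)/s-.5,y0+(V+.5)/s-.5]
zt=float(np.median([P[int(250+240/7.5),int(205+185/7.5)][2]]))
for zt in (150,155,160,165):
    L,R_,T=plane(c,[f(0,160,250,205,250,7.5),f(0,357,250,205,250,7.5),f(0,258,150,205,250,7.5)],zt)
    print(zt,L.round(1),R_.round(1),T.round(1))
# carrier top corners z=36 in crop coordinates (s=5)
cs=[(22,45),(755,65),(730,355),(33,340)]
q=plane(c,[f(0,a,b,180,158,5) for a,b in cs],36);print(q.round(1),q.mean(0).round(1))
e=q[1]-q[0];e2=q[2]-q[3];print(np.degrees(np.arctan2(-e[0],e[1])),np.degrees(np.arctan2(-e2[0],e2[1])),np.linalg.norm(e),np.linalg.norm(e2))
for n,U,V,z in [('cork',390,262,96),('lipb',155,255,86),('lipc',622,262,86),('lip',388,262,86)]:
    print(n,plane(c,[f(0,U,V,180,158,5)],z).round(1))
E
```

```text
(170, 200) [566.7 157.  153. ]
(185, 240) [573.6 159.2 156.5]
(205, 270) [579.  162.8 157.9]
(258, 125) [558.  173.  144.4]
(258, 170) [560.2 173.3 155.4]
(340, 260) [577.8 186.4 157.4]
(320, 140) [561.4 183.4 144.8]
(600, 140) [563.2 233.6 147.2]
(450, 240) [575.4 206.1 158.4]
150 [579.1 154.1 150. ] [581.3 189.  150. ] [559.9 173.1 150. ]
155 [575.7 154.8 155. ] [577.9 189.2 155. ] [556.8 173.5 155. ]
160 [572.4 155.6 160. ] [574.5 189.5 160. ] [553.8 174.  160. ]
165 [569.  156.3 165. ] [571.1 189.7 165. ] [550.7 174.4 165. ]
[[441.9  91.4  36. ]
 [463.1 320.2  36. ]
 [561.9 313.1  36. ]
 [541.5  82.   36. ]] [502.1 201.7  36. ]
-5.2822066957369955 -5.043948588737171 229.84977548555096 231.99921757194744
cork [[498.8 202.1  96. ]]
lipb [[496.  134.1  86. ]]
lipc [[506.9 269.5  86. ]]
lip [[502.5 201.5  86. ]]
```

```bash
python3 - <<'E'
from h import *
cor=[[441.9,91.4,36],[463.1,320.2,36],[561.9,313.1,36],[541.5,82,36]]
for n,(x0,y0,x1,y1),S in [('scene',(205,150,335,250),6),('side',(175,125,300,285),4)]:
    a=np.load(f'/tmp/{n}0.npz')['im'];c=calibration(n)
    im=cv2.resize(a[y0:y1,x0:x1],None,fx=S,fy=S,interpolation=cv2.INTER_CUBIC)
    def dots(P,col):
        for q in (proj(c,P)-[x0,y0]+.5)*S: cv2.circle(im,tuple(q.astype(int)),2,col,-1)
    t=np.linspace(0,2*np.pi,30)
    C=lambda x,y,z,r:np.c_[x+r*np.cos(t),y+r*np.sin(t),0*t+z]
    dots(cor,(0,255,0));dots(C(502,201.7,86,17.5),(0,0,255));dots(C(502,201.7,96,11.5),(255,255,0))
    dots(C(574,172.3,112,7),(255,0,0));dots(C(574,172.3,157.5,17.5),(255,0,255))
    cv2.imwrite(f'pics/chk_{n}.png',im[:,:,::-1])
E
```

```text
(no output)
```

View pics/chk_scene.png

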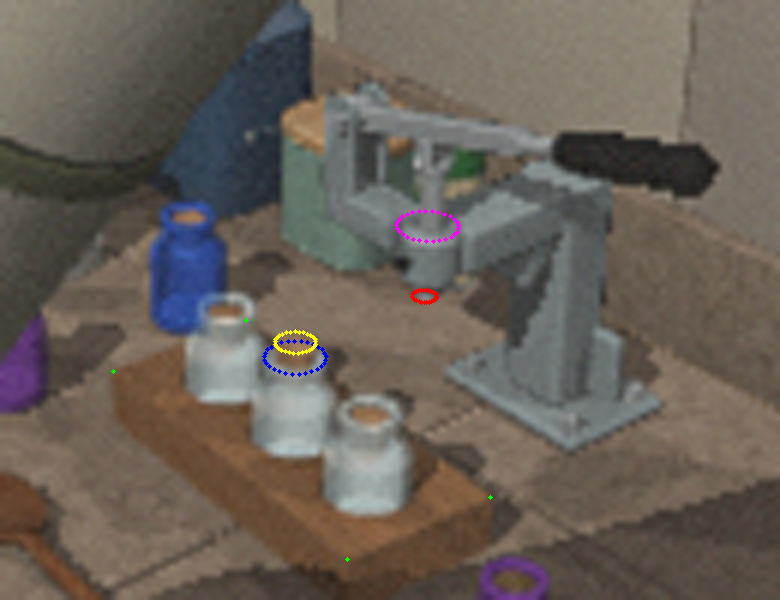

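View pics/chk_side.png

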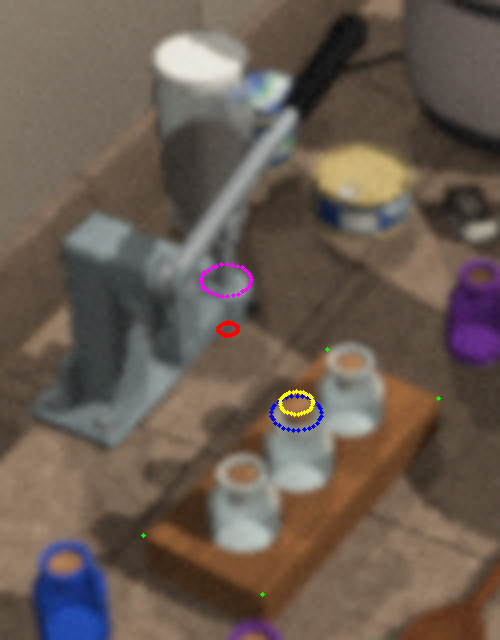

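```bash
python3 - <<'E'
from h import *
print(tool())
rows([(519.5,391,260,3.051),(519.5,391,60,3.051),(519.5,391,24,3.051)])
E
```

```text
(array([424.24609768, 200.63510217, 329.70886429]), np.float64(3.0833721842998156))
9 [[-0.021, 0.0489, 0.0174, 0.008], [-0.0206, 0.0491, 0.0174, 0.008], [-0.0202, 0.0492, 0.0175, 0.008], [-0.0199, 0.0494, 0.0174, 0.008], [0.0, -0.0, 0.05, 0.0], [0.0, -0.0, 0.05, 0.0], [0.0, -0.0, 0.05, 0.0], [0.0, -0.0, 0.05, 0.0], [0.0, -0.0, 0.036, 0.0]] end [519.5 391.   24. ] 3.051
```

Request:
move_arm --pt "-0.021 0.049 0.0175 0.008" --pt "-0.0205 0.049 0.0175 0.008" --pt "-0.02 0.049 0.0175 0.008" --pt "-0.02 0.049 0.0175 0.008" --pt "0 0 0.05 0" --pt "0 0 0.05 0" --pt "0 0 0.05 0" --pt "0 0 0 0"

```text
time_s: 3.62
tool_pos: [524.5, 384.1, 107.8]
eef_rot: [0.051, 0.999, -0.002, -0.002]
wrist_force: [-0.1, -0.3, 0.7]
gripper_width: 1.0
```

```bash
python3 - <<'E'
from h import *
print(tool())
im,d=snapshot('side');save('d2',im,s=1.5)
rows([(519.5,390,24,3.051)])
E
```

```text
(array([524.53715841, 384.10404158, 107.75855815]), np.float64(3.039708000612027))
2 [[0.0031, 0.0019, 0.0432, -0.006], [0.0032, 0.0018, 0.0432, -0.005]] end [519.5 390.   24. ] 3.051
```

View pics/d2.png

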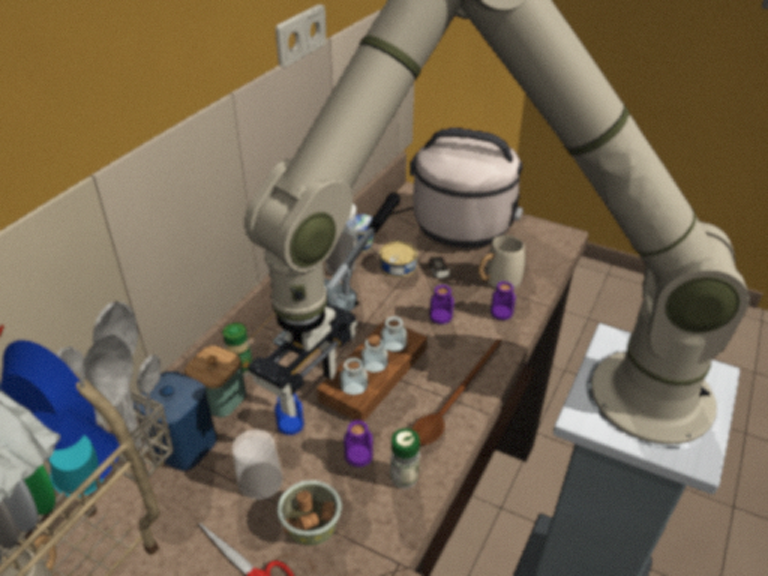

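Request:
move_arm --pt "0.003 0.0075 0.012 -0.006" --pt "0.003 0 0.036 -0.006" --pt "0 0 0.036 0" --pt "0 0 0 0" --pt "0 0 0 0"

```text
time_s: 4.3
tool_pos: [520.8, 395.7, 29.0]
eef_rot: [0.044, 0.999, 0.001, 0.001]
wrist_force: [-0.3, -0.8, 0.5]
gripper_width: 1.005
```

```bash
python3 - <<'E'
from h import *
o=sensors.observe();print(tool(),abs(o['joint_vel']).max(),o['wrist_force'])
c=calibration('wrist');im,d=snapshot('wrist');save('w3',im,s=1.5)
E
```

```text
(array([520.80989834, 395.66078068,  29.00065121]), np.float64(3.0529078457410974)) 0.012308218632367144 [-0.33169811 -0.78058875  0.5232079 ]
```

View pics/w3.png

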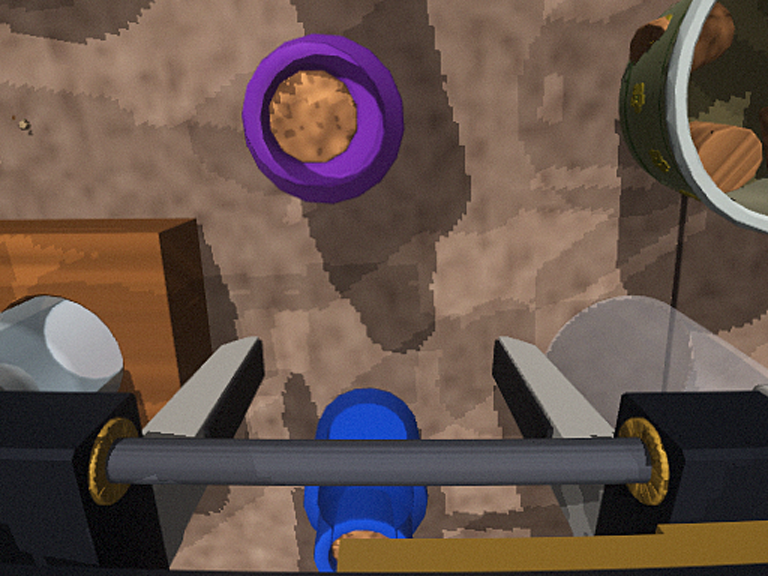

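Request:
move_arm --pt "0 -0.004 0.007 0" --pt "0 -0.006 0 0" --pt "0 -0.004 0 0" --pt "0 -0.004 0 0" --pt "0 -0.004 0 0" --pt "0 -0.004 0 0" --pt "0 -0.004 0 0" --pt "0 -0.004 0 0" --pt "0 -0.003 0 0" --pt "0 -0.002 0 0" --pt "0 0 0 0"

```text
time_s: 5.72
tool_pos: [516.8, 355.4, 20.2]
eef_rot: [0.044, 0.999, -0.0, 0.0]
wrist_force: [0.2, 3.3, 1.4]
gripper_width: 0.997
```

```bash
python3 - <<'E'
from h import *
o=sensors.observe();print(tool(),o['time_s'],o['wrist_force'])
im,d=snapshot('side');save('d4',im,(170,120,310,290),3.5)
c=calibration('wrist');im,d=snapshot('wrist');save('w4',im,s=1.5)
E
```

```text
(array([516.77613035, 355.4384018 ,  20.22355128]), np.float64(3.0526555532957347)) 5.725 [0.20175113 3.26281408 1.39211317]
```

View pics/w4.png

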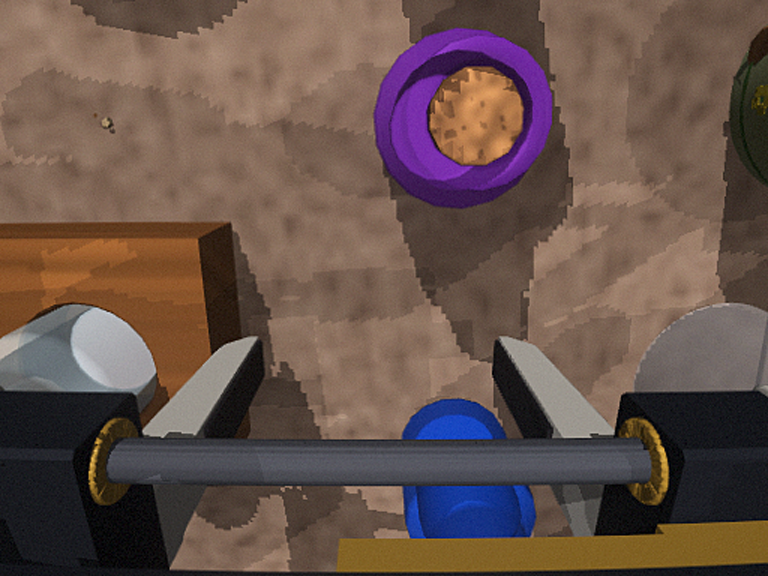

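View pics/d4.png

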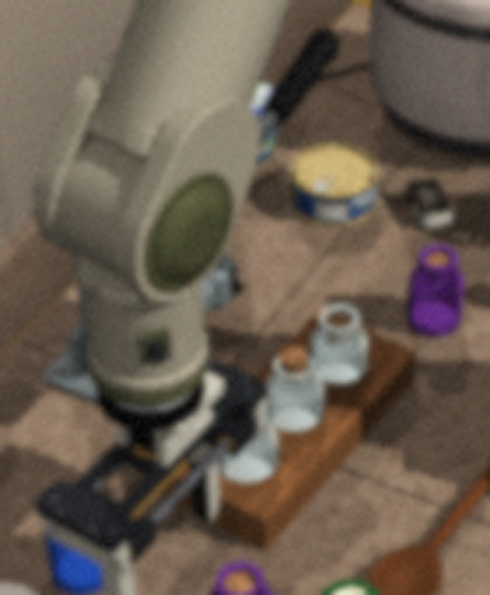

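```bash
python3 - <<'E'
from h import *
c=calibration('wrist')
q=plane(c,[[199/1.5,239/1.5],[208/1.5,350/1.5],[20/1.5,234/1.5]],36);print(q.round(1))
e=q[1]-q[0];print(np.degrees(np.arctan2(e[1],e[0])),np.degrees(np.arctan2(-(q[0]-q[2])[0],(q[0]-q[2])[1])))
E
```

```text
[[460.6 299.5  36. ]
 [501.5 294.3  36. ]
 [453.  237.2  36. ]]
-7.125239902563874 -6.996561354239452
```

```bash
python3 - <<'E'
from h import *
rows([(518,368,24,3.0527),(518,370,140,3.05),(428,186,130,3.037),(428,186,22,3.037)],vmax=50)
E
```

```text
12 [[-0.0001, 0.0126, -0.0038, -0.0], [0.0001, 0.0007, -0.0387, 0.001], [0.0, 0.0006, -0.0386, 0.001], [0.0001, 0.0007, -0.0387, 0.001], [0.0145, -0.0383, 0.002, 0.003], [0.0144, -0.0383, 0.002, 0.002], [0.0144, -0.0384, 0.002, 0.003], [0.0142, -0.0384, 0.002, 0.002], [0.0142, -0.0385, 0.002, 0.003], [0.0, 0.0, 0.036, -0.0], [0.0, 0.0, 0.036, -0.0], [0.0, 0.0, 0.036, -0.0]] end [428. 186.  22.] 3.037
```

Request:
move_arm --pt "0 0.0125 -0.004 0" --pt "0 0.001 -0.0385 0.001" --pt "0 0.001 -0.0385 0.001" --pt "0 0.0005 -0.0385 0.001" --pt "0.0145 -0.0385 0.002 0.003" --pt "0.0145 -0.0385 0.002 0.002" --pt "0.0145 -0.0385 0.002 0.003" --pt "0.0145 -0.0385 0.002 0.002" --pt "0.0145 -0.0385 0.002 0.003" --pt "0 0 0 0" --pt "0 0 0 0"

```text
time_s: 7.2
tool_pos: [427.7, 186.4, 129.8]
eef_rot: [0.053, 0.999, -0.0, 0.0]
wrist_force: [0.3, 0.1, -0.1]
gripper_width: 0.998
```

```bash
python3 - <<'E'
from h import *
o=sensors.observe();print(tool(),o['time_s'],o['wrist_force'])
c=calibration('wrist');im,d=snapshot('wrist');save('w5',im,s=1.5);np.savez('/tmp/w5.npz',im=im,d=d,pos=c['position'],rot=c['rotation'])
E
```

```text
(array([427.69687133, 186.354791  , 129.822342  ]), np.float64(3.03645565846081)) 7.2 [ 0.32598872  0.05507871 -0.14146341]
```

View pics/w5.png

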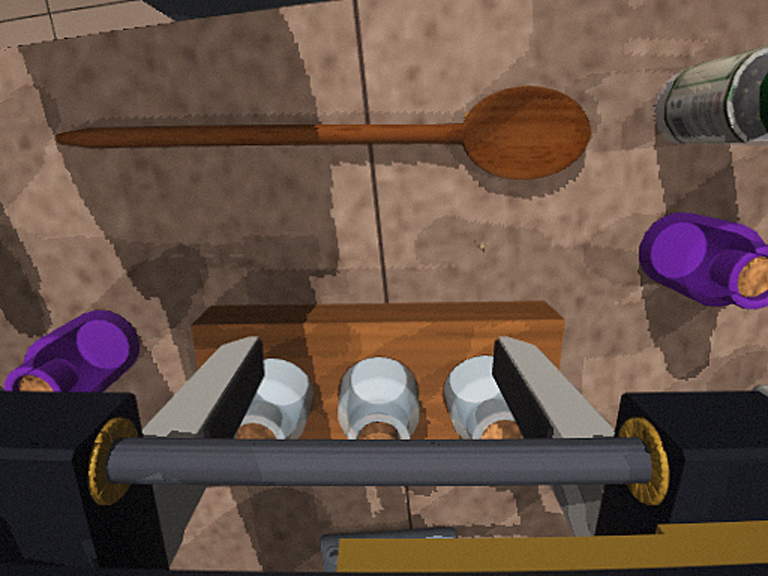

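```bash
python3 - <<'E'
from h import *
W=np.load('/tmp/w5.npz');c=calibration('wrist');c['position']=W['pos'];c['rotation']=W['rot']
q=plane(c,np.array([[193,325.],[562.5,319.]])/1.5,36);e=q[1]-q[0];L=np.linalg.norm(e);a=np.arctan2(-e[0],e[1]);print(q,L,np.degrees(a))
m=q.mean(0);print(m[:2]+50*np.array([np.cos(a),np.sin(a)]))
E
```

```text
[[440.20438192  69.46010433  36.        ]
 [460.37842098 297.87902462  36.        ]] 229.30807878780266 -5.047286747153988
[500.09752287 179.27067038]
```

Request:
move_arm --pt "0 0 0.036 -0.009" --pt "0 0 0.036 0" --pt "0 0 0.036 0" --pt "0 0 0 0" --pt "-0.006 0 0 0" --pt "-0.006 0 0 0" --pt "-0.005 0 0 0" --pt "-0.005 0 0 0" --pt "-0.005 0 0 0" --pt "-0.005 0 0 0" --pt "-0.005 0 0 0" --pt "-0.005 0 0 0" --pt "-0.005 0 0 0" --pt "-0.005 0 0 0" --pt "-0.005 0 0 0" --pt "-0.005 0 0 0" --pt "-0.004 0 0 0" --pt "-0.003 0 0 0" --pt "0 0 0 0"

```text
time_s: 9.62
tool_pos: [495.0, 179.0, 22.6]
eef_rot: [0.048, 0.999, 0.0, -0.001]
wrist_force: [-6.2, 0.6, 4.3]
gripper_width: 1.001
```

```bash
python3 - <<'E'
from h import *
o=sensors.observe();print(tool(),o['time_s'],o['wrist_force'])
c=calibration('wrist');im,d=snapshot('wrist');save('w6',im,s=1.5);np.savez('/tmp/w6.npz',im=im,d=d,pos=c['position'],rot=c['rotation'])
im,d=snapshot('scene');save('s6',im,(205,130,335,240),6);np.savez('/tmp/s6.npz',im=im,d=d)
E
```

```text
(array([494.98298138, 178.96268454,  22.58533758]), np.float64(3.0452929848602106)) 9.625 [-6.21476117  0.63232225  4.31946322]
```

View pics/w6.png

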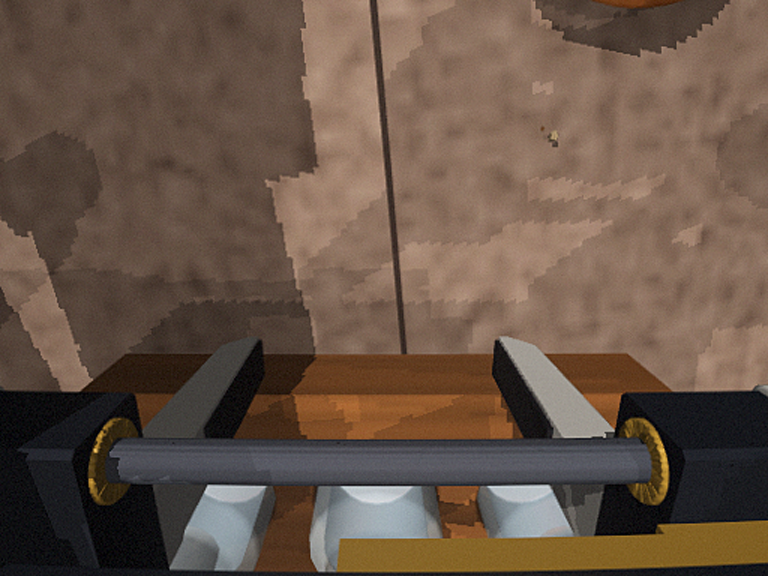

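View pics/s6.png

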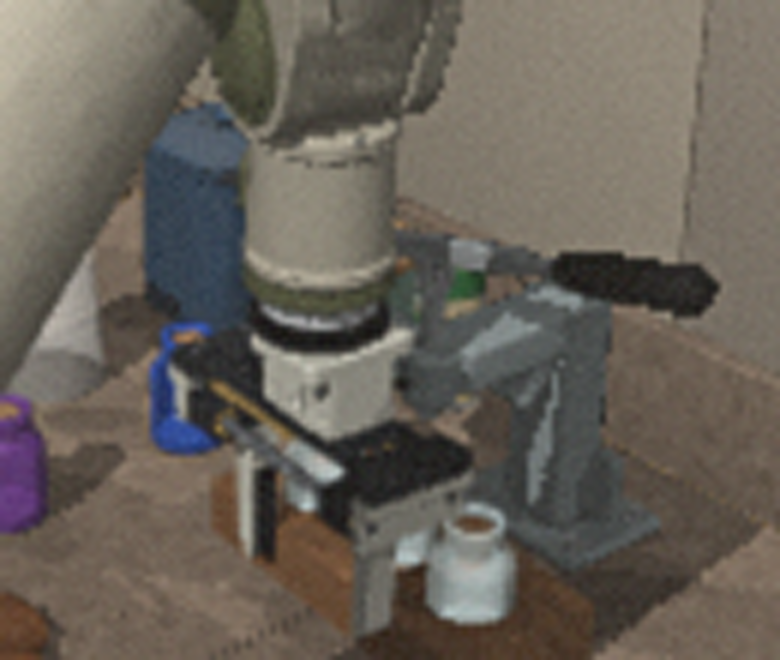

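```bash
python3 - <<'E'
from h import *
W=np.load('/tmp/w6.npz');c=calibration('wrist');c['position']=W['pos'];c['rotation']=W['rot']
im=W['im'];save('w6c',im,(50,225,450,275),1.95)
print(plane(c,np.array([[300,394.],[450,394.],[380,394]])/1.5,36), plane(c,np.array([[130,353.],[628,353.]])/1.5,0))
d=W['d'];P=pts(c,d)
S=np.load('/tmp/s6.npz');Q=pts(calibration('scene'),S['d'])
m=(Q[...,0]>450)&(Q[...,0]<620)&(Q[...,1]>40)&(Q[...,1]<330)&(Q[...,2]>30)&(Q[...,2]<42)&(S['d']>0)
q=Q[m];print(len(q))
# body front in x: points z 95..200
for z0 in range(85,260,15):
    m=(Q[...,0]>440)&(Q[...,0]<560)&(Q[...,1]>70)&(Q[...,1]<290)&(Q[...,2]>z0)&(Q[...,2]<z0+15)&(S['d']>0)
    s=Q[m]
    if len(s)>4: print(z0,len(s),np.percentile(s[:,0],[1,99]).round(),np.percentile(s[:,1],[1,99]).round())
E
```

```text
[[501.68571571 148.31606289  36.        ]
 [507.21965723 205.3677843   36.        ]
 [504.58481546 178.74670482  36.        ]] [[493.78269277  63.66861343   0.        ]
 [516.08726474 293.37086009   0.        ]]
528
85 43 [480. 559.] [ 86. 240.]
100 48 [451. 517.] [ 87. 262.]
115 184 [451. 528.] [ 88. 263.]
130 210 [451. 559.] [ 82. 267.]
145 367 [451. 559.] [ 82. 270.]
160 84 [467. 508.] [133. 194.]
175 59 [458. 519.] [134. 184.]
190 143 [455. 526.] [134. 198.]
205 109 [457. 519.] [142. 203.]
220 86 [453. 515.] [135. 199.]
235 111 [453. 516.] [136. 201.]
250 109 [455. 518.] [137. 195.]
```

View pics/w6c.png

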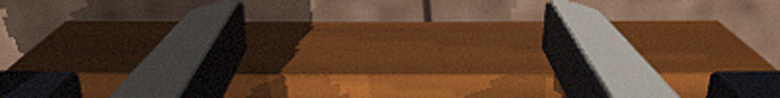

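```bash
python3 - <<'E'
from h import *
W=np.load('/tmp/w1.npz');c=calibration('wrist');c['position']=W['pos'];c['rotation']=W['rot'];P=pts(c,W['d'])
u=int(205+258/7.5)
for V in range(45,165,7):
    v=int(250+V/7.5); print(v,P[v,u-1:u+2].round(1).tolist(), W['im'][v,u])
# gripper underside seen by wrist cam? side view body
S=np.load('/tmp/s6.npz');Q=pts(calibration('scene'),S['d']);im=S['im']
m=(Q[...,1]>150)&(Q[...,1]<200)&(Q[...,0]>440)&(Q[...,0]<553)&(Q[...,2]>95)&(Q[...,2]<200)
for p,k in zip(Q[m][::12].round(),im[m][::12]): print(p,k)
E
```

```text
256 [[623.9, 160.3, -0.7], [622.9, 162.3, 1.2], [624.0, 164.0, -0.6]] [154 129 112]
256 [[623.9, 160.3, -0.7], [622.9, 162.3, 1.2], [624.0, 164.0, -0.6]] [154 129 112]
257 [[626.1, 160.1, -1.0], [626.2, 162.0, -0.9], [626.2, 163.8, -0.8]] [157 131 108]
258 [[627.8, 160.0, -0.4], [628.2, 161.8, -0.9], [627.4, 163.8, 0.8]] [170 134 114]
259 [[551.5, 171.9, 137.2], [551.4, 173.3, 137.6], [551.9, 174.6, 136.8]] [62 51 43]
260 [[551.4, 172.1, 140.2], [551.1, 173.4, 140.8], [551.5, 174.7, 140.1]] [15 16 19]
261 [[550.9, 172.2, 143.6], [551.2, 173.5, 143.2], [551.6, 174.8, 142.7]] [23 21 19]
262 [[552.2, 172.2, 143.9], [552.7, 173.4, 143.2], [553.0, 174.7, 142.9]] [30 29 29]
263 [[553.7, 172.0, 143.8], [553.7, 173.4, 144.0], [554.2, 174.6, 143.3]] [28 21 24]
264 [[555.2, 171.9, 143.9], [555.0, 173.3, 144.4], [556.0, 174.5, 142.9]] [27 25 25]
265 [[556.2, 171.9, 144.8], [556.6, 173.1, 144.2], [556.3, 174.5, 144.9]] [21 15 16]
266 [[558.0, 171.7, 144.2], [558.0, 173.0, 144.4], [558.2, 174.3, 144.1]] [36 38 45]
267 [[558.3, 171.8, 146.2], [557.6, 173.2, 147.4], [557.4, 174.5, 148.0]] [ 92  97 
[... 163 characters left out ...]
8]] [85 93 95]
270 [[559.0, 172.0, 152.5], [558.4, 173.4, 153.6], [559.4, 174.5, 152.0]] [110 124 134]
270 [[559.0, 172.0, 152.5], [558.4, 173.4, 153.6], [559.4, 174.5, 152.0]] [110 124 134]
271 [[558.8, 172.1, 155.1], [559.4, 173.3, 154.3], [559.0, 174.7, 155.0]] [135 146 158]
[520. 150. 198.] [52 49 49]
[459. 168. 197.] [145 144 133]
[469. 151. 198.] [142 141 129]
[460. 160. 190.] [156 155 142]
[469. 169. 175.] [158 157 144]
[473. 150. 178.] [84 82 76]
[474. 194. 151.] [103 102  96]
[473. 179. 155.] [162 160 149]
[470. 166. 158.] [165 161 150]
[472. 159. 156.] [165 165 152]
[473. 189. 135.] [132 117  89]
[469. 155. 148.] [45 44 43]
[465. 185. 125.] [80 84 84]
[466. 170. 120.] [107 110 109]
```

Request:
move_arm --pt "-0.003 0 0 0" --pt "-0.003 0 0 0" --pt "-0.003 0 0 0" --pt "-0.003 0 0 0" --pt "-0.002 0 0 0" --pt "-0.001 0 0 0" --pt "0 0 0 0"

```text
time_s: 10.6
tool_pos: [509.6, 177.6, 22.6]
eef_rot: [0.048, 0.999, -0.0, -0.001]
wrist_force: [-7.4, 0.6, 5.7]
gripper_width: 1.0
```

```bash
python3 - <<'E'
from h import *
o=sensors.observe();print(tool(),o['time_s'],o['wrist_force'])
c=calibration('wrist');im,d=snapshot('wrist');save('w7',im,(50,215,450,275),1.95)
im,d=snapshot('scene');save('s7',im,(230,160,330,240),7.5);
im,d=snapshot('side');save('d7',im,(170,150,290,270),5);
E
```

```text
(array([509.55497494, 177.5680749 ,  22.58776261]), np.float64(3.045378376250047)) 10.6 [-7.36928678  0.6271981   5.6999595 ]
```

View pics/s7.png

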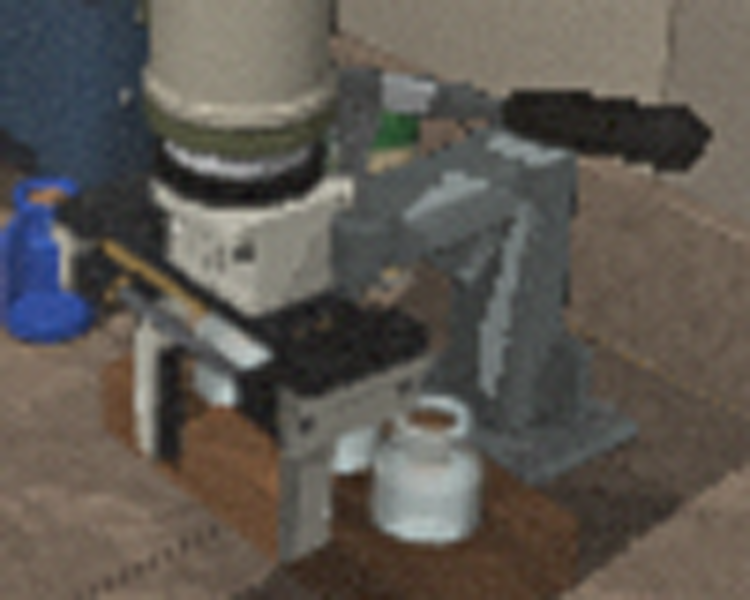

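View pics/d7.png

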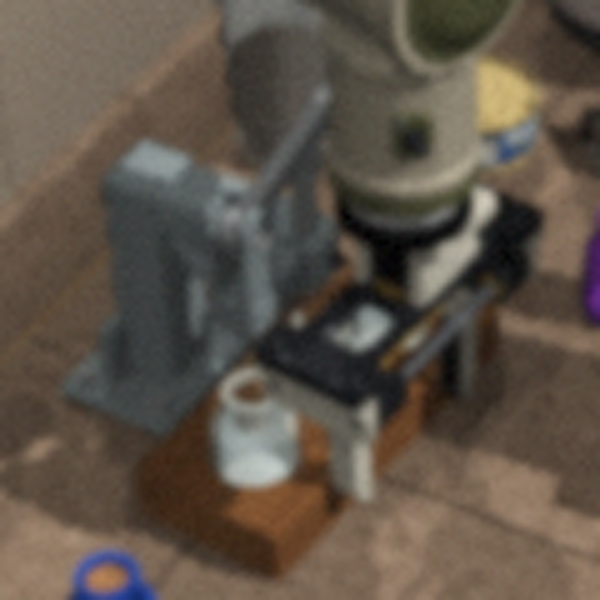

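View pics/w7.png

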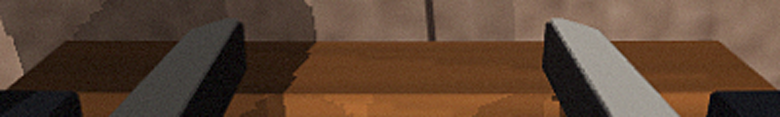

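Request:
move_arm --pt "-0.001 0 0 0" --pt "-0.001 0 0 0" --pt "0 0 0 0"

```text
time_s: 11.12
tool_pos: [511.5, 177.3, 22.6]
eef_rot: [0.048, 0.999, -0.0, -0.001]
wrist_force: [-7.7, 0.7, 5.6]
gripper_width: 1.0
```

Request:
move_arm --pt "-0.001 0 0 0" --pt "0 0 0 0"

```text
time_s: 11.38
tool_pos: [512.5, 177.3, 22.6]
eef_rot: [0.048, 0.999, -0.0, -0.001]
wrist_force: [-7.2, -0.4, 5.0]
gripper_width: 1.0
```

Request:
move_arm --pt "-0.001 0 0 0" --pt "0 0 0 0"

```text
time_s: 11.62
tool_pos: [513.5, 177.2, 22.6]
eef_rot: [0.048, 0.999, -0.0, -0.001]
wrist_force: [-7.3, 1.3, 4.4]
gripper_width: 1.0
```

Request:
move_arm --pt "-0.0008 0 0 0" --pt "0 0 0 0"

```text
time_s: 11.88
tool_pos: [514.3, 177.1, 22.6]
eef_rot: [0.048, 0.999, -0.0, -0.001]
wrist_force: [-7.3, 0.6, 5.1]
gripper_width: 0.999
```

```bash
python3 - <<'E'
from h import *
rows([(480,181,24,3.0454),(425,190,200,3.0454),(425,195,300,3.0454)],vmax=50)
E
```

```text
8 [[0.0345, 0.0006, -0.0014, 0.0], [0.0139, 0.0009, -0.044, 0.0], [0.0139, 0.0009, -0.044, 0.0], [0.0139, 0.0009, -0.044, 0.0], [0.0139, 0.001, -0.044, 0.0], [0.0002, 0.0016, -0.0333, 0.0], [0.0001, 0.0017, -0.0334, 0.0], [0.0002, 0.0016, -0.0333, 0.0]] end [425. 195. 300.] 3.045
```

Request:
move_arm --pt "0.01 0 0 0" --pt "0.025 0.001 -0.002 0" --pt "0.014 0.001 -0.044 0" --pt "0.014 0.001 -0.044 0" --pt "0.014 0.001 -0.044 0" --pt "0.014 0.001 -0.044 0" --pt "0 0.0015 -0.044 0" --pt "0 0.0015 -0.044 0" --pt "0 0 -0.04 0" --pt "0 0 0 0" --pt "0 0 0 0"

```text
time_s: 13.25
tool_pos: [425.5, 193.4, 327.3]
eef_rot: [0.048, 0.999, -0.0, 0.0]
wrist_force: [0.0, -0.4, -0.6]
gripper_width: 1.002
```

```bash
python3 - <<'E'
from h import *
o=sensors.observe();print(tool(),o['time_s'],o['wrist_force'])
c=calibration('wrist');im,d=snapshot('wrist');save('w8',im,(170,195,320,310),5.2);np.savez('/tmp/w8.npz',im=im,d=d,pos=c['position'],rot=c['rotation'])
im,d=snapshot('scene');save('s8',im,(220,155,320,230),8);np.savez('/tmp/s8.npz',im=im,d=d)
im,d=snapshot('side');save('d8',im,(170,150,290,270),5);np.savez('/tmp/d8.npz',im=im,d=d)
E
```

```text
(array([425.51695028, 193.44995142, 327.29787557]), np.float64(3.0449589171228375)) 13.25 [ 0.04432313 -0.43540149 -0.55892345]
```

View pics/w8.png

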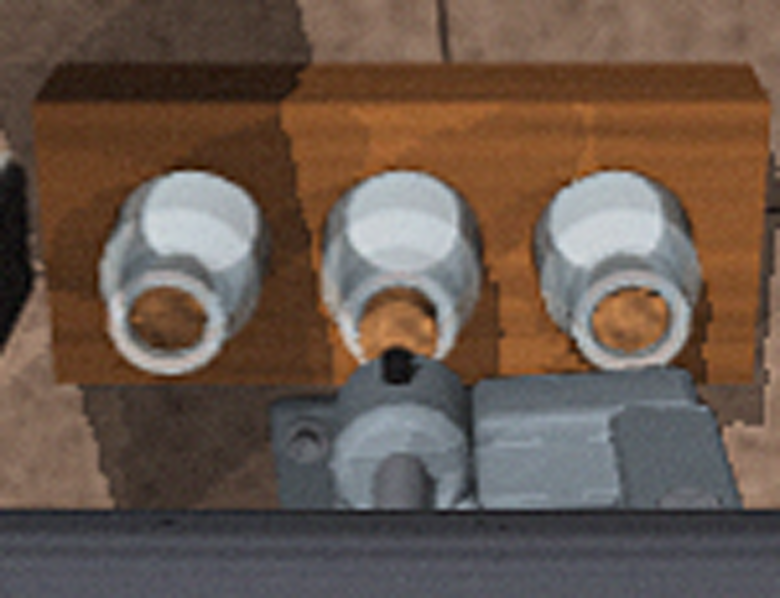

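View pics/s8.png

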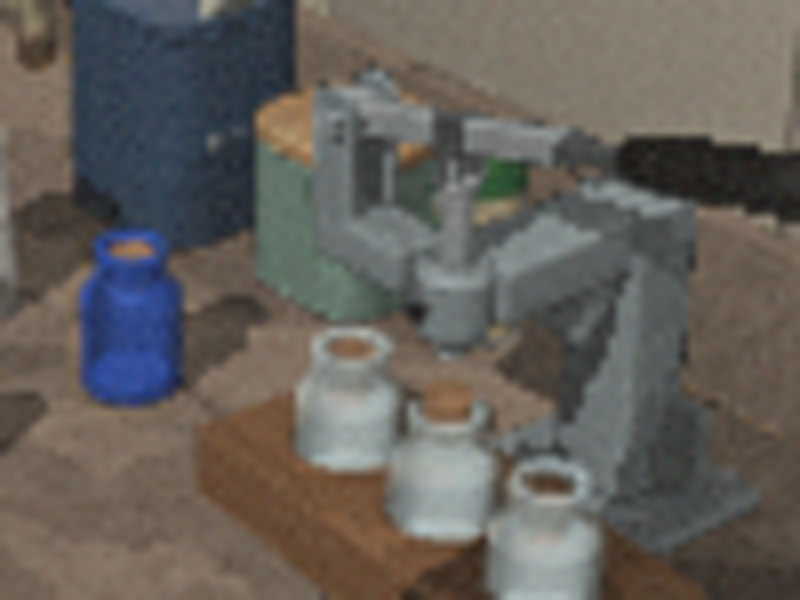

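View pics/d8.png

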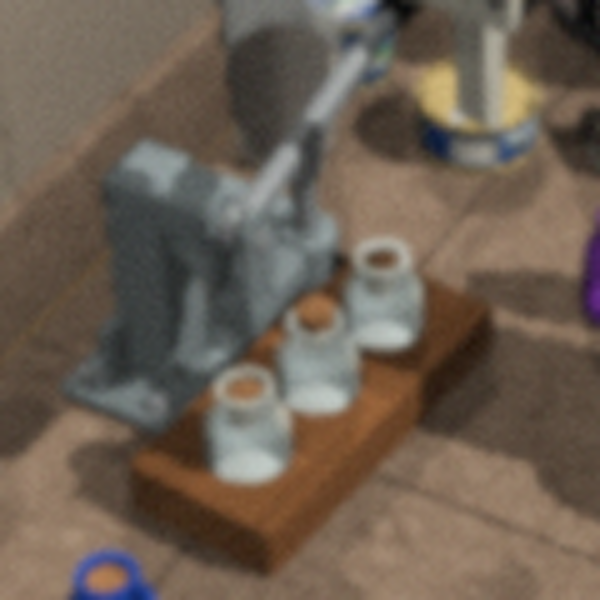

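```bash
python3 - <<'E'
from h import *
W=np.load('/tmp/w8.npz');c=calibration('wrist');c['position']=W['pos'];c['rotation']=W['rot'];P=pts(c,W['d'])
f=lambda U,V:[170+(U+.5)/5.2-.5,195+(V+.5)/5.2-.5]
q=plane(c,[f(32,101),f(771,101),f(755,383),f(55,383)],36);print(q.round(1))
for zt in (154,157.5):print('boss L,R',plane(c,[f(332,450),f(468,450)],zt).round(1))
e=q[1]-q[0];a=np.arctan2(-e[0],e[1]);print(np.degrees(a),'centre from front edge',(q[:2].mean(0)[:2]+50*np.array([np.cos(a),np.sin(a)])), 'L',np.linalg.norm(e))
print('lips',plane(c,[f(165,323),f(632,317)],86).round(1),plane(c,[f(165,323),f(632,317)],86).mean(0))
print('cork centre u', plane(c,[f(398,325)],96))
# depth clouds of boss side surface fits
m=(P[...,0]>545)&(P[...,0]<600)&(P[...,1]>150)&(P[...,1]<195)&(P[...,2]>127)&(P[...,2]<152)&(W['im'].min(2)>55)
s=P[m];A=np.c_[2*s[:,:2],np.ones(len(s))];x=np.linalg.lstsq(A,(s[:,:2]**2).sum(1),rcond=None)[0];print('circle',x[:2],np.sqrt(x[2]+x[0]**2+x[1]**2),len(s))
# scene: nose & cork
c=calibration('scene');g=lambda U,V:[220+(U+.5)/8-.5,155+(V+.5)/8-.5]
n=plane(c,[g(453,350)],112);print('scene nose',n)
for z in (94,96,98):print('scene cork',z,plane(c,[g(449.5,392)],z))
print('scene lip mid', plane(c,[g(350,349),g(552,481)],86))
E
```

```text
[[513.   60.2  36. ]
 [535.3 290.6  36. ]
 [635.6 282.3  36. ]
 [613.2  50.4  36. ]]
boss L,R [[569.5 155.2 154. ]
 [572.8 189.1 154. ]]
boss L,R [[567.2 155.7 157.5]
 [570.4 189.2 157.5]]
-5.53438672863517 centre from front edge [573.89750675 170.57700987] L 231.55649404041276
lips [[567.1 102.4  86. ]
 [578.2 238.3  86. ]] [572.67136975 170.35771066  86.        ]
cork centre u [[568.58011099 170.88677425  96.        ]]
circle [579.39693682 173.51465191] 21.312875246391208 208
scene nose [[579.15843394 173.09656092 112.        ]]
scene cork 94 [[575.07968906 170.02489678  94.        ]]
scene cork 96 [[572.69776451 167.69999129  96.        ]]
scene cork 98 [[570.31583995 165.37508581  98.        ]]
scene lip mid [[576.70321114 234.43613939  86.        ]
 [567.05587403 100.32802304  86.        ]]
```

```bash
python3 - <<'E'
from h import *
W=np.load('/tmp/w8.npz');c=calibration('wrist');c['position']=W['pos'];c['rotation']=W['rot'];P=pts(c,W['d'])
f=lambda U,V:(int(170+U/5.2),int(195+V/5.2))
for V in range(405,508,8):
    for U in (385,400,412):
        u,v=f(U,V);print((U,V),P[v,u].round(1),end=' ')
    print()
m=(P[...,0]>545)&(P[...,0]<600)&(P[...,1]>150)&(P[...,1]<192)&(P[...,2]>127)&(P[...,2]<149)&(W['im'].min(2)>55)
s=P[m]
from scipy.optimize import least_squares
for R in (17,17.3,19):
    r_=least_squares(lambda x:np.hypot(s[:,0]-x[0],s[:,1]-x[1])-R,[575,172],loss='soft_l1');print(R,r_.x,np.abs(r_.fun).mean())
# side and scene depth: ram between z165-205
for n in('s8','d8'):
    S=np.load(f'/tmp/{n}.npz');Q=pts(calibration('scene' if n=='s8' else 'side'),S['d'])
    m=(Q[...,0]>550)&(Q[...,0]<595)&(Q[...,1]>155)&(Q[...,1]<192)&(Q[...,2]>163)&(Q[...,2]<192)
    s=Q[m];print(n,len(s),s.mean(0),np.percentile(s,[5,95],axis=0).round(1).tolist())
    m=(Q[...,0]>550)&(Q[...,0]<600)&(Q[...,1]>150)&(Q[...,1]<194)&(Q[...,2]>128)&(Q[...,2]<150)&(S['im'].min(2)>40)
    s=Q[m]
    for R in (17.3,19):
        r_=least_squares(lambda x:np.hypot(s[:,0]-x[0],s[:,1]-x[1])-R,[575,172],loss='soft_l1');print(R,r_.x,np.abs(r_.fun).mean(),len(s))
a=np.load('/tmp/s8.npz')['im'];save('s8z',a,(258,172,300,218),13)
E
```

```text
(385, 405) [557.7 170.3 153.2] (400, 405) [558.6 172.8 152.2] (412, 405) [558.6 176.7 152.9] 
(385, 413) [559.8 170.1 154.7] (400, 413) [559.4 172.7 155.6] (412, 413) [559.6 176.6 156. ] 
(385, 421) [560.  170.1 156.6] (400, 421) [560.7 172.6 155.9] (412, 421) [560.4 176.5 156.9] 
(385, 429) [562.5 169.9 157.4] (400, 429) [562.5 172.5 157.6] (412, 429) [563.6 176.2 156.6] 
(385, 437) [566.  169.5 156.5] (400, 437) [565.1 172.2 158.1] (412, 437) [565.9 176.  157.5] 
(385, 445) [567.2 169.4 157. ] (400, 445) [567.  172.  157.5] (412, 445) [567.3 175.8 157.7] 
(385, 453) [569.6 169.1 157.7] (400, 453) [569.3 171.8 158.6] (412, 453) [569.8 175.6 158.3] 
(385, 461) [570.3 169.1 158.9] (400, 461) [570.2 171.7 159.4] (412, 461) [570.7 175.5 159.3] 
(385, 469) [570.3 169.2 163.4] (400, 469) [569.1 171.9 165.4] (412, 469) [570.9 175.5 163.3] 
(385, 477) [570.4 169.2 165.4] (400, 477) [570.4 171.8 165.7] (412, 477) [570.3 175.6 166.4] 
(385, 485) [345.4 201.1 493.4] (400, 485) [569.6 172.  171. ] (412, 485) [570.4 175.7 170.5] 
(385, 493) [569.8 169.5 172.4] (400, 493) [568.8 172.1 174.3] (412, 493) [571.4 175.6 171.1] 
(385, 501) [570.5 169.5 175.6] (400, 501) [569.6 172.1 177.3] (412, 501) [571.1 175.6 175.7] 
17 [574.89238912 171.78664659] 0.6693181275170443
17.3 [575.25491924 171.78902503] 0.6218117788985176
19 [577.29593075 171.86205706] 0.5033767403945862
s8 28 [571.62382176 167.71387575 177.31480383] [[567.8, 162.4, 165.7], [575.8, 173.5, 189.0]]
17.3 [575.36421902 169.04673392] 2.467511277675715 76
19 [576.64734842 170.57125766] 2.131011020799471 76
d8 37 [573.27765709 177.83932429 178.08224644] [[567.9, 175.0, 165.5], [580.4, 181.2, 190.0]]
17.3 [574.45780892 173.24279488] 1.788501166174497 44
19 [576.3119304  172.87650447] 1.79438615896237 44
```

View pics/s8z.png

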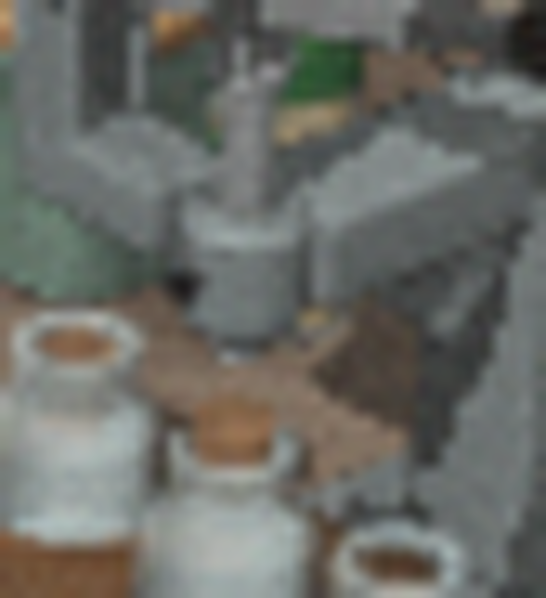

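```bash
python3 - <<'E'
from h import *
for n,k,(x0,y0,x1,y1),S in [('side','d8',(195,160,275,235),10),('scene','s8',(245,165,305,225),10)]:
    a=np.load(f'/tmp/{k}.npz')['im'];c=calibration(n)
    im=cv2.resize(a[y0:y1,x0:x1],None,fx=S,fy=S,interpolation=cv2.INTER_CUBIC)
    def dots(P,col):
        for q in (proj(c,P)-[x0,y0]+.5)*S: cv2.circle(im,tuple(q.astype(int)),1,col,-1)
    t=np.linspace(0,2*np.pi,40)
    C=lambda x,y,z,r:np.c_[x+r*np.cos(t),y+r*np.sin(t),0*t+z]
    dots(C(573.5,170.5,86,17.5),(0,255,0));dots(C(573.5,170.5,96,11.5),(255,255,0))
    dots(C(576.7,172,112,7),(255,0,0));dots(C(576.7,172,157.5,17.3),(255,0,255));dots(C(576.7,172,160,7),(255,0,0));dots(C(576.7,172,124,17.3),(255,0,255))
    cv2.imwrite(f'pics/c8_{n}.png',im[:,:,::-1])
E
```

```text
(no output)
```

View pics/c8_side.png

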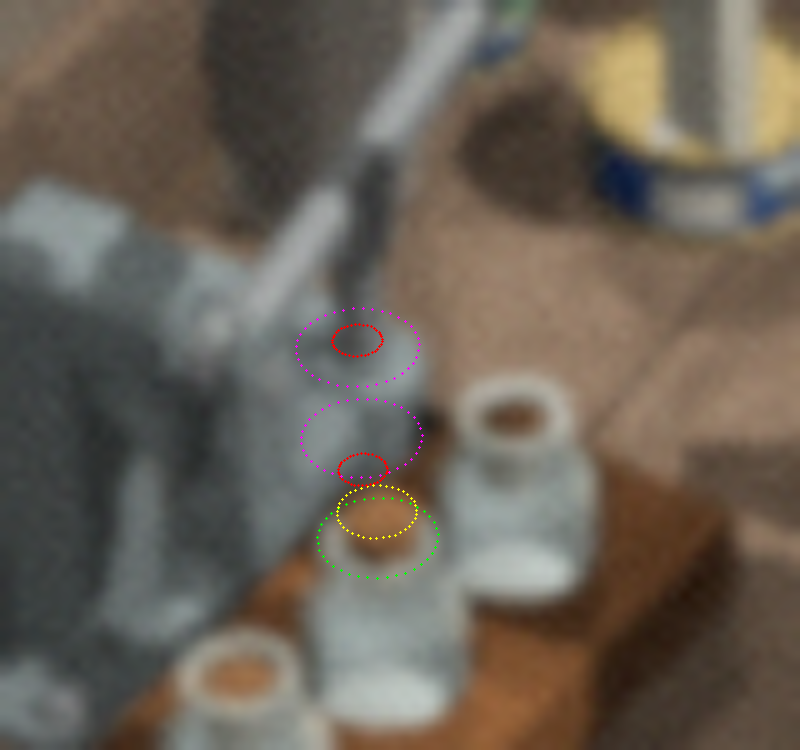

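View pics/c8_scene.png

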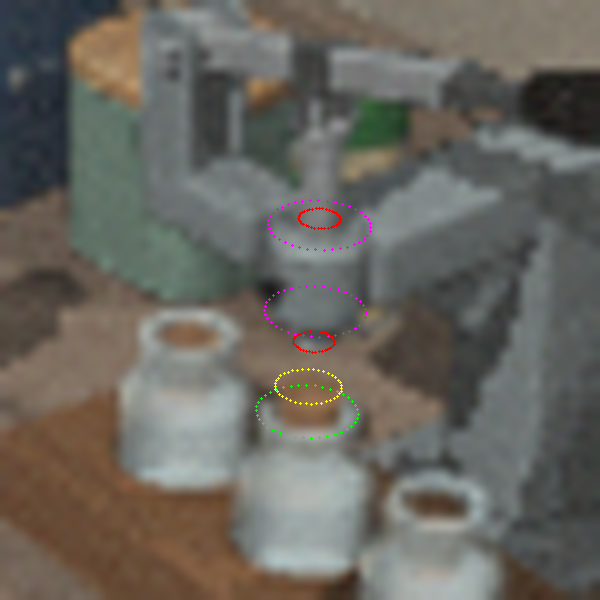

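```bash
python3 - <<'E'
from h import *
rows([(440,184.3,180,3.0454),(470,181.3,22.6,3.0454),(505,178,22.6,3.0454)],vmax=50)
E
```

```text
8 [[-0.0052, -0.0027, 0.0489, 0.0], [-0.0051, -0.0026, 0.0489, 0.0], [-0.0052, -0.0027, 0.0488, 0.0], [-0.0075, -0.0, 0.0394, 0.0], [-0.0075, -0.0, 0.0393, 0.0], [-0.0076, -0.0, 0.0394, 0.0], [-0.0075, -0.0001, 0.0393, 0.0], [-0.0352, 0.0001, 0.0, 0.0]] end [505.  178.   22.6] 3.046
```

Request:
move_arm --pt "-0.005 -0.0025 0.049 0" --pt "-0.005 -0.0025 0.049 0" --pt "-0.005 -0.003 0.049 0" --pt "-0.0075 0 0.0395 0" --pt "-0.0075 0 0.0395 0" --pt "-0.0075 0 0.0395 0" --pt "-0.0075 0 0.039 0" --pt "0 0 0 0" --pt "-0.015 0 0 0" --pt "-0.015 0 0 0" --pt "-0.005 0 0 0" --pt "0 0 0 0"

```text
time_s: 14.9
tool_pos: [504.9, 178.3, 23.6]
eef_rot: [0.048, 0.999, 0.0, 0.0]
wrist_force: [-0.4, -0.1, 0.3]
gripper_width: 1.0
```

Target tool x ≈ 516.1.

Request:
move_arm --pt "-0.003 0 0 0" --pt "-0.003 0 0 0" --pt "-0.002 0 0 0" --pt "-0.001 0 0 0" --pt "-0.001 0 0 0" --pt "0 0 0 0"

```text
time_s: 15.65
tool_pos: [514.3, 177.6, 23.0]
eef_rot: [0.048, 0.999, -0.0, -0.0]
wrist_force: [-0.9, 1.0, 0.3]
gripper_width: 1.001
```

Request:
move_arm --pt "-0.001 0 0 0" --pt "0 0 0 0"

```text
time_s: 15.9
tool_pos: [514.3, 177.6, 23.0]
eef_rot: [0.048, 0.999, -0.0, -0.001]
wrist_force: [-5.3, 0.9, 2.7]
gripper_width: 1.003
```

Request:
move_arm --pt "-0.001 0 0 0" --pt "0 0 0 0"

```text
time_s: 16.15
tool_pos: [514.9, 177.5, 23.0]
eef_rot: [0.047, 0.999, -0.0, -0.001]
wrist_force: [-6.5, -0.1, 5.1]
gripper_width: 1.002
```

Request:
move_arm --pt "-0.0008 0 0 0" --pt "0 0 0 0"

```text
time_s: 16.4
tool_pos: [515.6, 177.4, 23.0]
eef_rot: [0.047, 0.999, -0.0, -0.001]
wrist_force: [-6.8, 1.0, 4.3]
gripper_width: 1.002
```

```bash
python3 - <<'E'
from h import *
rows([(480,181,24,3.0454),(425,190,200,3.0454),(425,190,330,3.0454)],vmax=50)
rows([(430,60,400,3.09)],vmax=50,start=((425,190,330),3.0454))
E
```

```text
8 [[0.0358, 0.0002, -0.001, 0.001], [0.0139, 0.0009, -0.044, 0.0], [0.0139, 0.0009, -0.044, 0.0], [0.0139, 0.001, -0.044, 0.0], [0.0139, 0.0009, -0.044, 0.0], [-0.0, 0.0, -0.0433, 0.0], [-0.0, 0.0, -0.0433, 0.0], [-0.0, 0.0, -0.0434, 0.0]] end [425. 190. 330.] 3.046
3 [[-0.0058, -0.043, -0.0233, -0.015], [-0.0052, -0.043, -0.0233, -0.015], [-0.0045, -0.0432, -0.0234, -0.015]] end [430.  60. 400.] 3.09
```

Request:
move_arm --pt "0.01 0 0 0" --pt "0.025 0.001 -0.002 0" --pt "0.014 0.001 -0.044 0" --pt "0.014 0.001 -0.044 0" --pt "0.014 0.001 -0.044 0" --pt "0.014 0.001 -0.044 0" --pt "0 0 -0.044 0" --pt "0 0 -0.044 0" --pt "0 0 -0.04 0" --pt "0 0 0 0" --pt "0 0 0 0"

```text
time_s: 17.77
tool_pos: [427.0, 190.4, 328.5]
eef_rot: [0.048, 0.999, -0.001, 0.0]
wrist_force: [0.1, -0.7, -0.2]
gripper_width: 0.999
```

```bash
python3 - <<'E'
from h import *
o=sensors.observe();print(tool(),o['time_s'],o['wrist_force'])
c=calibration('wrist');im,d=snapshot('wrist');save('w9',im,(170,195,320,310),5.2);np.savez('/tmp/w9.npz',im=im,d=d,pos=c['position'],rot=c['rotation'])
im,d=snapshot('scene');save('s9',im,(245,165,305,225),10);np.savez('/tmp/s9.npz',im=im,d=d)
im,d=snapshot('side');save('d9',im,(195,160,275,235),8);np.savez('/tmp/d9.npz',im=im,d=d)
P=pts(c,np.load('/tmp/w9.npz')['d'])
E
```

```text
(array([427.03315811, 190.40576229, 328.45697351]), np.float64(3.0452614585183033)) 17.775 [ 0.11916795 -0.68207221 -0.19506739]
```

View pics/w9.png

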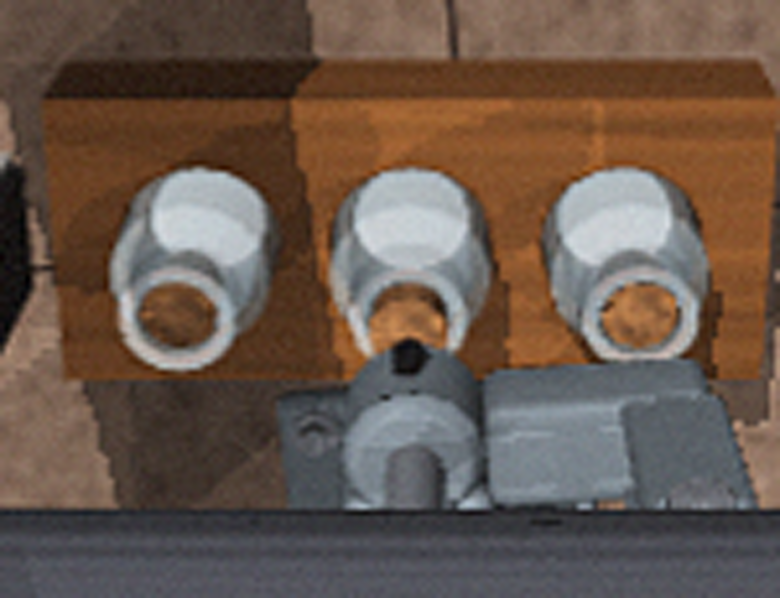

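View pics/s9.png

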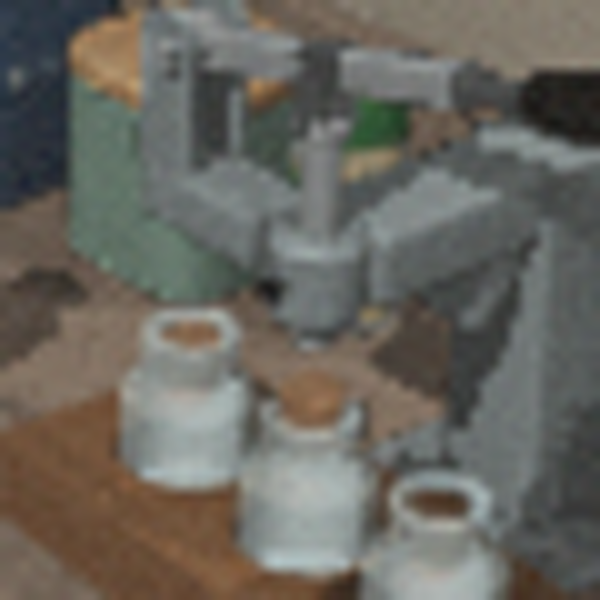

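View pics/d9.png

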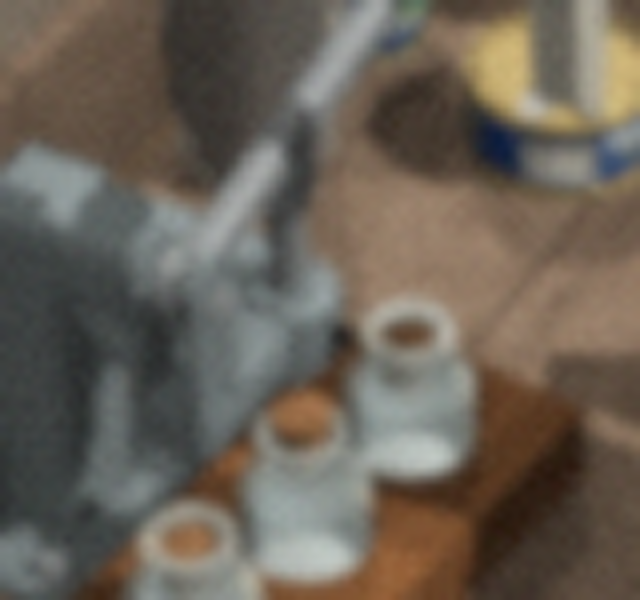

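```bash
python3 - <<'E'
from h import *
W=np.load('/tmp/w9.npz');c=calibration('wrist')
rows([(440,60,370,3.09),(495,7,370,3.11)],vmax=45)
E
```

```text
6 [[-0.0064, -0.0322, -0.0105, -0.011], [-0.006, -0.0323, -0.0105, -0.011], [-0.0057, -0.0323, -0.0105, -0.011], [-0.0053, -0.0324, -0.0105, -0.011], [-0.0288, -0.025, 0.0, -0.01], [-0.0286, -0.0253, 0.0, -0.01]] end [495.   7. 370.] 3.11
```

Request:
move_arm --pt "-0.0065 -0.032 -0.0105 -0.011" --pt "-0.006 -0.032 -0.0105 -0.011" --pt "-0.0055 -0.0325 -0.0105 -0.011" --pt "-0.0055 -0.0325 -0.0105 -0.011" --pt "-0.029 -0.025 0 -0.01" --pt "-0.0285 -0.025 0 -0.01" --pt "0 0 0 0" --pt "0 0 0 0" --fingers 1

```text
time_s: 18.92
tool_pos: [495.0, 8.6, 370.3]
eef_rot: [0.015, 1.0, 0.0, -0.001]
wrist_force: [-1.0, 0.6, -0.1]
gripper_width: 0.19
```

```bash
python3 - <<'E'
from h import *
o=sensors.observe();print(tool(),o['time_s'],o['wrist_force'],o['gripper_width'])
c=calibration('wrist');im,d=snapshot('wrist');save('w10',im,s=1.5);P=pts(c,d)
m=(P[...,2]>225)&(P[...,2]<300)&(im.max(2)<75)&(d>0)&(P[...,0]>540)&(P[...,0]<600)
q=P[m];print(len(q))
for y in range(-30,100,12):
    s=q[(q[:,1]>=y)&(q[:,1]<y+12)]
    if len(s)>5: print(y,len(s),np.percentile(s[:,0],[1,50,99]).round(1),s[:,2].max().round(1),np.percentile(s[:,2],90).round(1))
E
```

```text
(array([494.95566093,   8.58355035, 370.3261321 ]), np.float64(3.110598979374263)) 18.925 [-1.03994646  0.60055693 -0.13211856] 0.18989900326396048
1184
-18 97 [557.6 567.3 583. ] 279.7 278.4
-6 318 [558.  565.7 582.5] 280.1 278.1
6 290 [559.8 566.5 581.8] 274.9 273.6
18 75 [560.4 568.3 580.7] 272.3 271.3
54 173 [560.9 565.1 579.4] 261.7 259.5
66 208 [562.4 568.4 582.5] 258.5 256.6
78 23 [566.7 570.4 578.9] 253.2 252.5
```

View pics/w10.png

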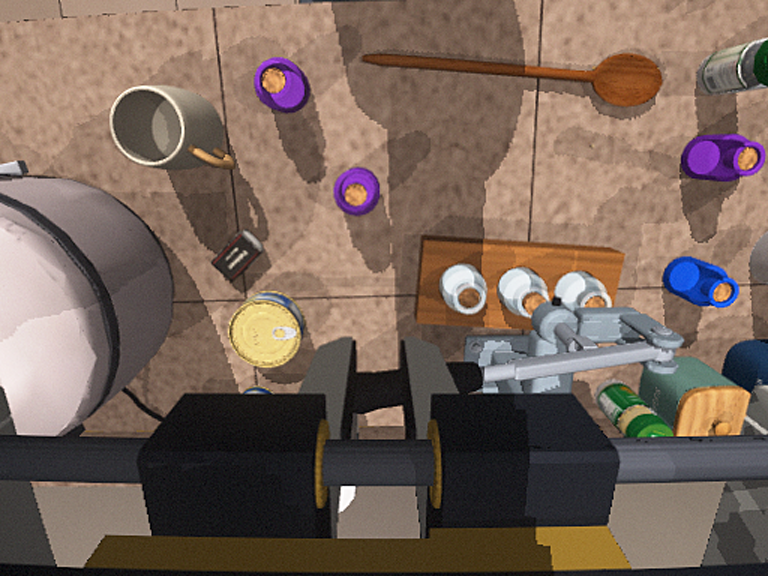

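Request:
move_arm --pt "-0.025 -0.001 0.01 0" --pt "-0.025 0 0.02 0" --pt "-0.0255 0 0.02 0" --pt "0 0 0.02 0" --pt "0 0 0 0" --pt "0 0 0 0"

```text
time_s: 19.73
tool_pos: [570.8, 5.3, 302.0]
eef_rot: [0.015, 1.0, -0.0, 0.0]
wrist_force: [0.2, 0.4, -0.7]
gripper_width: 0.003
```

Request:
move_arm --pt "0 0.001 0.01 0" --pt "0 0 0.01 0" --pt "0 0 0.008 0" --pt "0 0 0.008 0" --pt "0 0 0.008 0" --pt "0 0 0.008 0" --pt "0 0 0.008 0" --pt "0 0 0.006 0" --pt "0 0 0 0"

```text
time_s: 20.85
tool_pos: [571.0, 5.5, 234.7]
eef_rot: [0.016, 1.0, 0.0, -0.0]
wrist_force: [-0.2, -1.3, 2.0]
gripper_width: 0.004
```

Spring force only, about 2 N, so the lever is following. I carry on until the nose reaches the cork.

Request:
move_arm --pt "0 0 0.004 0" --pt "0 0 0.004 0" --pt "0 0 0.004 0" --pt "0 0 0.004 0" --pt "0 0 0.003 0" --pt "0 0 0.003 0" --pt "0 0 0 0"

```text
time_s: 21.72
tool_pos: [571.0, 5.5, 212.9]
eef_rot: [0.016, 1.0, 0.0, -0.0]
wrist_force: [0.1, -1.7, 1.3]
gripper_width: 0.005
```

```bash
python3 - <<'E'
from h import *
im,d=snapshot('scene');save('s11',im,(235,150,325,225),8);o=sensors.observe();print(tool(),o['wrist_force'])
E
```

```text
(array([571.04703577,   5.52168728, 213.04498634]), np.float64(3.1099305821682335)) [ 0.50673224 -1.25795375  1.90622157]
```

View pics/s11.png

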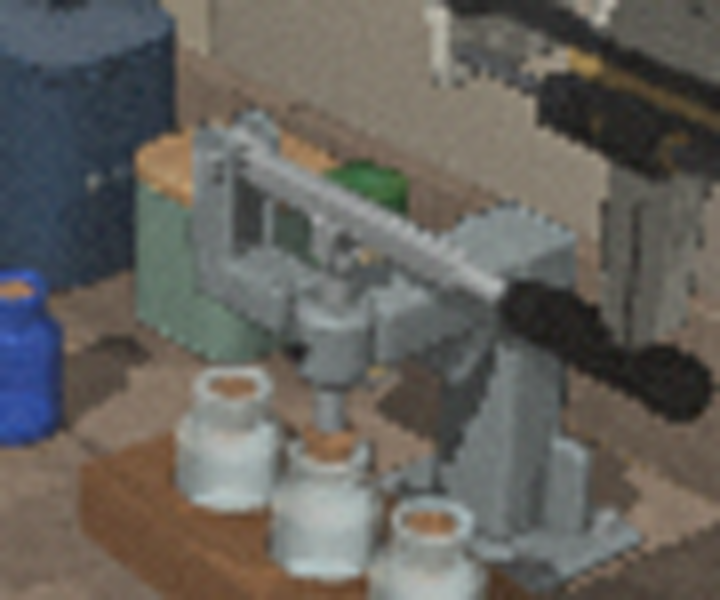

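The ram (≈(328,425)) comes down centred on the cork (≈(330,440)). I continue in fine steps.

Request:
move_arm --pt "0 0 0.002 0" --pt "0 0 0.002 0" --pt "0 0 0.002 0" --pt "0 0 0.002 0" --pt "0 0 0 0"

```text
time_s: 22.4
tool_pos: [571.1, 5.3, 205.5]
eef_rot: [0.016, 1.0, -0.0, 0.0]
wrist_force: [-1.5, -2.6, 8.1]
gripper_width: -0.0
```

Request:
move_arm --pt "0 0 0.002 0" --pt "0 0 0.002 0" --pt "0 0 0.002 0" --pt "0 0 0.002 0" --pt "0 0 0 0"

```text
time_s: 23.02
tool_pos: [571.1, 5.3, 197.5]
eef_rot: [0.016, 1.0, -0.0, 0.0]
wrist_force: [-1.0, -2.6, 7.4]
gripper_width: 0.005
```

Request:
move_arm --pt "0 0 0.002 0" --pt "0 0 0.002 0" --pt "0 0 0.002 0" --pt "0 0 0 0"

```text
time_s: 23.52
tool_pos: [571.2, 5.4, 191.5]
eef_rot: [0.016, 1.0, -0.0, 0.0]
wrist_force: [-2.2, -1.6, 6.8]
gripper_width: 0.003
```

Request:
move_arm --pt "0 0 0.002 0" --pt "0 0 0.002 0" --pt "0 0 0.002 0" --pt "0 0 0.0015 0" --pt "0 0 0.0015 0" --pt "0 0 0 0"

```text
time_s: 24.28
tool_pos: [571.2, 5.9, 182.6]
eef_rot: [0.016, 1.0, 0.0, 0.0]
wrist_force: [-2.7, -1.5, 8.1]
gripper_width: 0.009
```

Request:
move_arm --pt "0 0 0.001 0" --pt "0 0 0.001 0" --pt "0 0 0.001 0" --pt "0 0 0 0"

```text
time_s: 24.78
tool_pos: [571.2, 6.1, 179.7]
eef_rot: [0.016, 1.0, 0.0, 0.0]
wrist_force: [-2.8, 0.1, 8.9]
gripper_width: 0.006
```

Request:
move_arm --pt "0 0 0.001 0" --pt "0 0 0.001 0" --pt "0 0 0.001 0" --pt "0 0 0 0"

```text
time_s: 25.28
tool_pos: [571.2, 6.3, 176.7]
eef_rot: [0.016, 1.0, 0.0, 0.0]
wrist_force: [-2.3, 0.6, 8.4]
gripper_width: 0.007
```

Request:
move_arm --pt "0 0 0.001 0" --pt "0 0 0.001 0" --pt "0 0 0 0"

```text
time_s: 25.65
tool_pos: [571.2, 6.5, 174.7]
eef_rot: [0.016, 1.0, 0.0, 0.0]
wrist_force: [-1.7, -0.2, 9.0]
gripper_width: 0.004
```

Request:
move_arm --pt "0 0 0.001 0" --pt "0 0 0.001 0" --pt "0 0 0 0"

```text
time_s: 26.02
tool_pos: [571.2, 6.7, 172.8]
eef_rot: [0.016, 1.0, 0.001, 0.0]
wrist_force: [-2.4, 1.4, 9.2]
gripper_width: 0.006
```

Request:
move_arm --pt "0 0 0.001 0" --pt "0 0 0.001 0" --pt "0 0 0 0"

```text
time_s: 26.4
tool_pos: [571.2, 7.0, 170.8]
eef_rot: [0.015, 1.0, 0.001, 0.0]
wrist_force: [-1.4, 1.0, 8.5]
gripper_width: 0.006
```

Request:
move_arm --pt "0 0 0.001 0" --pt "0 0 0.001 0" --pt "0 0 0 0"

```text
time_s: 26.78
tool_pos: [571.3, 7.1, 168.8]
eef_rot: [0.015, 1.0, 0.001, 0.001]
wrist_force: [-2.4, 2.1, 9.5]
gripper_width: 0.004
```

Request:
move_arm --pt "0 0 0.001 0" --pt "0 0 0 0"

```text
time_s: 27.02
tool_pos: [571.3, 7.3, 167.9]
eef_rot: [0.015, 1.0, 0.001, 0.001]
wrist_force: [-2.9, 2.7, 9.0]
gripper_width: 0.007
```

Request:
move_arm --pt "0 0 0.001 0" --pt "0 0 0 0"

```text
time_s: 27.28
tool_pos: [571.3, 7.4, 166.9]
eef_rot: [0.015, 1.0, 0.001, 0.001]
wrist_force: [-1.7, 3.5, 9.9]
gripper_width: 0.009
```

Request:
move_arm --pt "0 0 0.001 0" --pt "0 0 0 0"

```text
time_s: 27.52
tool_pos: [571.3, 7.5, 165.9]
eef_rot: [0.015, 1.0, 0.001, 0.001]
wrist_force: [-2.1, 3.6, 8.8]
gripper_width: 0.006
```

Request:
move_arm --pt "0 0 0.0007 0" --pt "0 0 0 0"

```text
time_s: 27.78
tool_pos: [571.3, 7.6, 165.4]
eef_rot: [0.015, 1.0, 0.001, 0.001]
wrist_force: [-3.4, 2.3, 12.4]
gripper_width: 0.006
```

Request:
move_arm --pt "0 0 0.0006 0" --pt "0 0 0 0"

```text
time_s: 28.02
tool_pos: [571.3, 7.7, 165.0]
eef_rot: [0.015, 1.0, 0.001, 0.001]
wrist_force: [-3.3, 3.1, 13.3]
gripper_width: 0.004
```

Request:
move_arm --pt "0 0 0.0006 0" --pt "0 0 0 0"

```text
time_s: 28.28
tool_pos: [571.3, 7.8, 164.6]
eef_rot: [0.015, 1.0, 0.001, 0.001]
wrist_force: [-4.7, 2.1, 15.9]
gripper_width: 0.001
```

The force has climbed from 9 to 16 N over the last 1.3 mm, at z ≈ 165 (about 0.46 rad). That is the cork's seat, so I release.

Request:
move_arm --pt "0 0 0 0" --pt "0 0 -0.004 0" --pt "0 0 -0.006 0" --pt "0 0 -0.01 0" --pt "0 0 -0.012 0" --pt "0 0 -0.014 0" --pt "0 0 -0.014 0" --pt "0 0 -0.014 0" --pt "0 0 -0.014 0" --pt "0 0 -0.014 0" --pt "0 0 -0.014 0" --pt "0 0 -0.02 0" --pt "0 0 -0.03 0" --pt "0 0 -0.03 0" --pt "0.02 0 -0.01 0" --pt "0.025 0 0 0" --pt "0.025 0 0 0" --pt "0 0 0 0" --pt "0 0 0 0"

```text
time_s: 30.65
tool_pos: [501.1, 7.2, 369.1]
eef_rot: [0.016, 1.0, -0.0, 0.0]
wrist_force: [0.1, -0.2, 0.8]
gripper_width: 0.005
```

```bash
python3 - <<'E'
from h import *
o=sensors.observe();print(tool(),o['time_s'],o['wrist_force'])
c=calibration('wrist');im,d=snapshot('wrist');save('w12',im,s=1.5)
im,d=snapshot('scene');save('s12',im,(235,150,325,225),8)
im,d=snapshot('side');save('d12',im,s=1.5);save('d12c',im,(190,150,280,240),6)
E
```

```text
(array([501.05548975,   7.24334709, 369.06519177]), np.float64(3.1091211399636247)) 30.65 [ 0.07292306 -0.2114178   0.81378755]
```

View pics/w12.png

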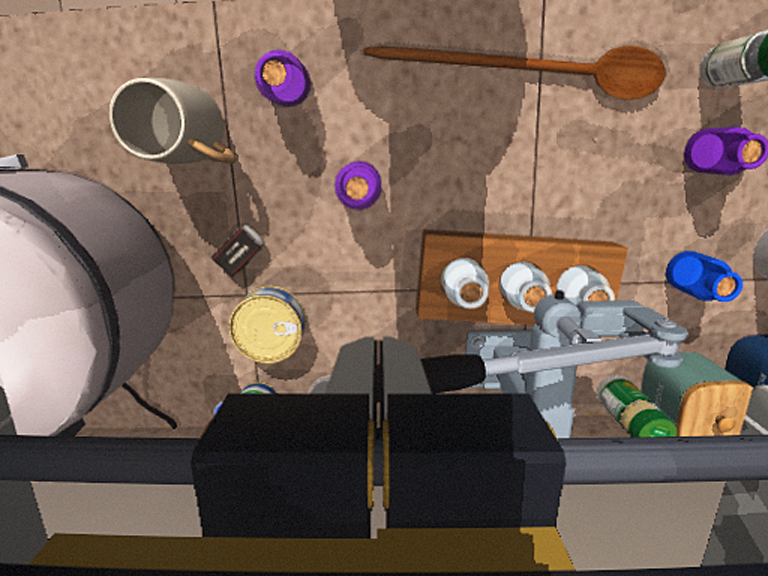

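View pics/s12.png

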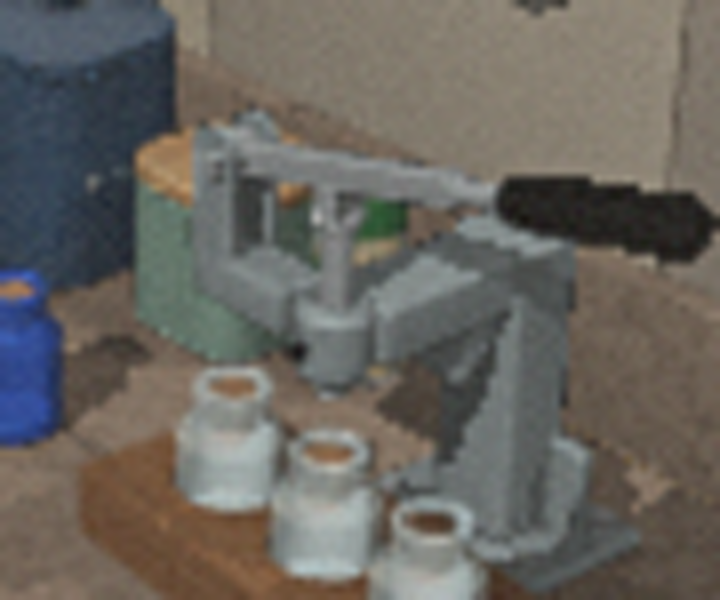

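View pics/d12c.png

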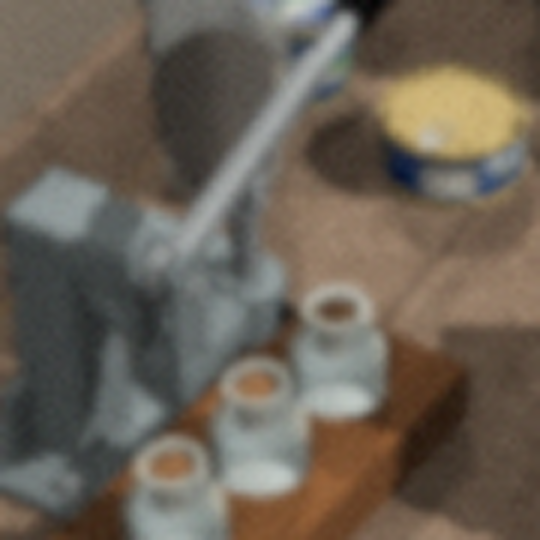

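The middle cork (scene crop ≈(333,452), side crop ≈(257,385)) now sits below its lip like its neighbours. The lever is back up, all three jars are standing, and the gripper is clear.

```bash
python3 -c "
from h import *
print(job_done())"
```

```text
the job is handed in; nothing more can be done
None
```

The cork in the middle jar is seated and the job is handed in, at about 31 s of the 72 s allowed; no verdict was reported.

**What I did:** I slid the carrier about 22 mm sideways, pushing on its +y end. I then pushed its front face with two fingers, about 75 mm towards the press, with a final 1.3 mm correction after a look. I pressed the lever grip down by feel:
- The cork moved under about 7–10 N at the grip.
- It stopped firmly at grip height 165 mm (about 0.46 rad). I let the force rise only to 16 N, then eased the lever back up.

**Last checks:** The closing pictures show:
- the middle cork sunk below its lip like its neighbours;
- the lever fully up;
- all three jars standing in the carrier;
- nothing else on the worktop visibly moved;
- the gripper clear, with wrist force near zero.

**What disagreed:** The cameras differed by about 2–4 mm on where the ram axis lies, which is why I made the final correction. After it, a view with the ram lowered showed it centred on the cork.

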